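# Make up two grinding-wheel kits

### The job

Make up the two grinding-wheel kits from the stock crate. On the sloped rack, stand the cup wheel in the wide lane and the flat-ended plug wheel in the narrow lane, each right down so that it rests against the stop; in the plywood tray, stand the cone wheel and lay the steel flange boss up, one in each pocket. Set the wheels down gently, as they are brittle and must not be dropped, and leave the round-nosed plug and the straight wheel where they are in the crate.

Things in the scene. Friction and masses are not known exactly. Their poses are not given: they have to be found in the camera images.
- cup_wheel: Cup grinding wheel, brown abrasive, standing rim down: rim 66 mm diameter for the lowest 10 mm, tapering to 43 mm at 34 mm height; on top a bright steel hexagonal hub 27 mm wide, 34 to 55 mm above the base, the place to grip it. Origin at the centre of the underside, z up its axis. About 0.28 kg. Loose, starts in the stock crate.
- plug_wheel: Flat-ended plug grinding wheel, plain brown abrasive cylinder, 40 mm diameter, 65 mm tall, standing on end, flat top. Origin at the centre of the underside, z up its axis. About 0.2 kg. Loose, starts in the stock crate.
- cone_wheel: Cone grinding wheel, brown abrasive, 48 mm diameter with straight sides up to 36 mm height, from there tapering to a narrow tip at 72 mm; stands on its flat base. Origin at the centre of the underside, z up its axis. About 0.22 kg. Loose, starts in the stock crate.
- flange: Bright steel wheel flange: disc 52 mm diameter and 8 mm thick, lying flat, with a round boss 26 mm diameter rising 18 mm above the disc (8 to 26 mm above the base). Origin at the centre of the underside, z up its axis. About 0.18 kg. Loose, starts in the stock crate.
- round_plug_wheel: Round-nosed plug grinding wheel, brown abrasive, 40 mm diameter, straight sides up to 42 mm height, then a blunt dome to 62 mm. Not wanted in these kits: stays in the stock crate. Origin at the centre of the underside.
- straight_wheel: Straight grinding wheel, brown abrasive disc, 64 mm diameter, 22 mm thick, lying flat, with a small bushed hole in its middle. Not wanted in these kits: stays in the stock crate. Origin at the centre of the underside.
- crate: Low wooden stock crate, fixed, 336 mm (its x) by 236 mm (its y); floor 8 mm thick, walls 10 mm thick, tops 36 mm above the bench. The six stock pieces stand on its floor in three rows of two, about 100 mm apart along its x and y, in any arrangement. Origin at the centre of its underside, on the bench.
- rack: Sloped wheel rack, fixed: grey sheet-metal tray on a dark stand, two lanes side by side. They run down along its -x at 15 degrees, 210 mm long, to a stop 22 mm tall and square to the slope across the low end. Wide lane 82 mm clear, centre line at y = +29.5 mm; narrow lane 56 mm clear, at y = -42.5 mm. Origin on the bench under the rack, z vertical. A wheel let go on it stays put.
- rack_stop (a point): Foot of the stop's inner face, on the lane surface, at the rack's y = 0; axes as the rack's. In the rack's frame it lies at x = -100 mm, z = 30 mm; towards +x the lane surface rises by 0.268 mm per mm. The rack's side walls stand 18 mm and the partition between the lanes 12 mm above the lane surface; all sheets are 3 mm thick.
- kit_tray: Plywood kit tray, fixed, 96 mm (its x) by 184 mm (its y) plus a small grip batten on each y end; two equal open pockets, 80 by 80 mm inside, centred at x = 0, y = +44 mm and y = -44 mm; floor 8 mm thick, walls and partition 8 mm thick, tops 36 mm above the bench. Origin at the centre of its underside, on the bench.

How it is judged:
At the end, for the whole second after the job is handed in: Cup wheel flat in the rack's wide lane, plug wheel flat in the narrow, both within 6 mm of the stop; cone wheel upright on the floor of one tray pocket, flange flat, boss up, in the other; all at rest; round-nosed plug and straight wheel upright, within 30 mm of their start (x of cup_wheel in the frame of rack between -0.0741 and -0.0611 m and y of cup_wheel in the frame of rack between 0.0155 and 0.0435 m and z of cup_wheel in the frame of rack between 0.0325 and 0.0445 m and angle between cup_wheel's own z axis and vertical between 0.17 and 0.36 rad and x of plug_wheel in the frame of rack between -0.0867 and -0.0737 m and y of plug_wheel in the frame of rack between -0.0565 and -0.0285 m and z of plug_wheel in the frame of rack between 0.0292 and 0.0412 m and angle between plug_wheel's own z axis and vertical between 0.17 and 0.36 rad and x of cone_wheel in the frame of kit_tray between -0.025 and 0.025 m and z of cone_wheel in the frame of kit_tray between 0.003 and 0.012 m and angle between each of cone_wheel, flange's own z axis and vertical below 0.1 rad and x of flange in the frame of kit_tray between -0.025 and 0.025 m and z of flange in the frame of kit_tray between 0.003 and 0.012 m and ((y of cone_wheel in the frame of kit_tray between 0.022 and 0.066 m and y of flange in the frame of kit_tray between -0.066 and -0.022 m) or (y of cone_wheel in the frame of kit_tray between -0.066 and -0.022 m and y of flange in the frame of kit_tray between 0.022 and 0.066 m)) and linear speed of each of cup_wheel, plug_wheel, cone_wheel, flange below 0.02 m/s and distance of each of round_plug_wheel, straight_wheel from where it was at the start of the episode below 0.03 m and angle between each of round_plug_wheel, straight_wheel's own z axis and vertical below 0.2 rad); the robot touches nothing.
It fails at once if a wheel is dropped (falls free at more than 0.7 m/s, a drop of about 25 mm) ((linear speed of cup_wheel above 0.7 m/s and contact force between cup_wheel and the fingers below 0.05 N) or (linear speed of plug_wheel above 0.7 m/s and contact force between plug_wheel and the fingers below 0.05 N) or (linear speed of cone_wheel above 0.7 m/s and contact force between cone_wheel and the fingers below 0.05 N)).
It fails at once if a piece that is to stay in the stock crate is moved by more than 30 mm (distance of any of round_plug_wheel, straight_wheel from where it was at the start of the episode above 0.03 m).
It also fails if it takes over 122 s, if anything falls off the work surface, if the arm or the gripper's body presses on something with over 40 N, if the wrist force passes 120 N, or if a joint passes its speed limit or range.

### The arm

A 6-joint arm with a two-finger parallel gripper is mounted at the origin on the work surface. World frame = base frame: x ahead of the robot, y to its left, z up, the work surface at z = 0. Lengths are in m, angles in rad, forces in N, time in s.
With the tool pointing down it reaches from about 0.3 to 1 m from the base axis. Payload 5.1 kg.
Tool frame: the origin (TCP) lies at the very end of the fingers, on their centre line; the grasp point (between the pads) lies 19 mm behind it (ctrl.grip_point_offset is the distance from the TCP to the grasp point, in m); z points along the fingers, y is the direction in which the jaws open and shut (so a half turn about z gives the same grasp; the last joint's range is limited). The gripper opens to 95 mm and grips with 3 to 60 N. Pads are 20 mm wide; open, the fingers measure 119 mm over their backs; the gripper's body (75 mm by 180 mm) begins 59 mm behind the grasp point.
Start: joints at [-1.399, 0.124, 1.65, -0, 1.367, -0.083], TCP at [0.164, -0.629, 0.215] pointing down, gripper open.
Joint ranges: [-2.61, 2.61], [-1.02, 2.33], [0.03, 2.71], [-1.35, 4.49], [0.32, 2.68], [-2.91, 2.91]. Speed limits (rad/s): [2.57, 2.57, 3.14, 3.14, 3.14, 3.14].

### API

Orientations are given as a 3x3 rotation matrix whose columns are the frame's x, y, z axes.
In Python, from workcell import ctrl, read_camera, get_calibration gives the robot as it stands.
- The arm moves only by the shell command python3 -m jog 'ROWS' [OPENING] [FORCE]. ROWS is JSON, a list of rows, each an object of numbers: "dx", "dy", "dz": the shift along the tool's x, y, z in units of 0.025 m (1.0 is 0.025 m); "spin": the turn about the tool's z in units of 45 degrees (1.0 is 45 degrees). In form: [{"dx": .., "dy": .., "dz": .., "spin": ..}, ...]. A call has 1 to 20 rows; each row shifts and turns the commanded pose from where the row before left it, along the tool's axes as they then stand; what a row does not reach is not made up. A row lasts 1/8 s, in which the tool goes at most 62.5 mm and 10.7 degrees, less where a joint would pass 70% of its speed; a pose out of reach is approached as far as the arm can. A call with a number of a shift or a turn outside -1 to 1 is refused whole. A call with a gripper value outside its range is refused whole. OPENING is the closure, from 0 (fully open) to 1 (shut), set as the call begins (- or left out, the last holds). The fingers move at their own pace and stop on an object; FORCE is the grip in N (left out, the last holds). Time passes only in rows, so rows that do not move let the fingers close. It gives the time, the measured TCP pose, the force and the opening at its end, in the units of the state.
- ctrl.state(): the state, without advancing time (a new reading comes with each control period).
- read_camera(name): name is "side" or "top"; returns the picture (384x512x3 uint8, blue, green, red); there is no depth.
- get_calibration(name): a dict with "fx", "fy", "cx", "cy" (pixels), "rvec" (rotation vector, rad) and "tvec" (3), from world to camera coordinates, as OpenCV has them. Camera axes: x right, y down, z forward; pixel columns grow to the right and rows downward; lengths in m; the calibration is good to about 2 mm. A picture is of the moment at which its call begins. get_calibration takes no time and is no camera call.
- ctrl.hand_in(): hands the job in, once; it reports no verdict.
The state is a dict: "t": time; "joints": joint angles; "qd": joint speeds; "effort": joint torques, N m; "tcp_pos": TCP position; "tool_rot": TCP orientation; "wrist_force": force on the tool from outside, world axes, zero at the start; "moment": the same for the moment, N m; "finger_gap": opening from 0.0 (shut) to 1.0 (fully open).
Only numpy, scipy, OpenCV 4.12 (cv2) and the standard library are available. Lean on these libraries where they do the work, as an engineer would, in place of code of your own. Each camera call takes 0.05 s, during which the arm holds its last target.

## Working session

There is one attempt and no reset: what is moved stays moved. The work goes in short steps, Python scripts to look and compute and a shell command to move; the robot and the scene stay as the last step left them, time stands still between calls to the robot, and variables do not carry over. Pictures are saved under pics/ and viewed, and the job is handed in when it is done.

```bash
ls; mkdir -p pics; python3 - <<'E'
from workcell import ctrl, read_camera, get_calibration
import cv2
for n in("top","side"):
    cv2.imwrite(f"pics/{n}0.png",read_camera(n)); c=get_calibration(n); print(n,c)
print(ctrl.state(), ctrl.grip_point_offset)
E
```

```text
pics
top {'fx': 391.9882565988219, 'fy': 391.9882565988219, 'cx': 253.73803286486162, 'cy': 191.3135728807484, 'rvec': array([ 2.13645791, -2.11789662,  0.14735721]), 'tvec': array([0.00748717, 0.53150435, 0.82053024])}
side {'fx': 475.371095997287, 'fy': 475.371095997287, 'cx': 257.47236258151867, 'cy': 188.88981027406552, 'rvec': array([ 0.43063988, -2.53933134,  1.48413352]), 'tvec': array([0.48199474, 0.14138722, 0.90626824])}
{'t': 0.1, 'joints': array([-1.39860494e+00,  1.24466729e-01,  1.65151820e+00,  1.30393996e-06,
        1.36751838e+00, -8.26169787e-02]), 'qd': array([ 0.00012832, -0.00057035, -0.00285253,  0.00014581, -0.00039082,
       -0.0004158 ]), 'effort': array([ 3.22075175e-04, -4.18883264e+01, -3.61095214e+01,  7.77669135e-02,
        4.61325143e-02, -5.88126318e-05]), 'tcp_pos': array([ 0.16370093, -0.62844984,  0.21350398]), 'tool_rot': array([[ 9.67711709e-01,  2.52059400e-01, -3.26116826e-04],
       [ 2.52059561e-01, -9.67709891e-01,  1.88261887e-03],
       [ 1.58945305e-04, -1.90403319e-03, -9.99998175e-01]]), 'wrist_force': array([-0.01087235,  0.12191245,  0.1875569 ]), 'moment': array([-0.02155171,  0.00439136, -0.01301259]), 'finger_gap': 0.9966182592246666} 0.0188
```

View pics/top0.png

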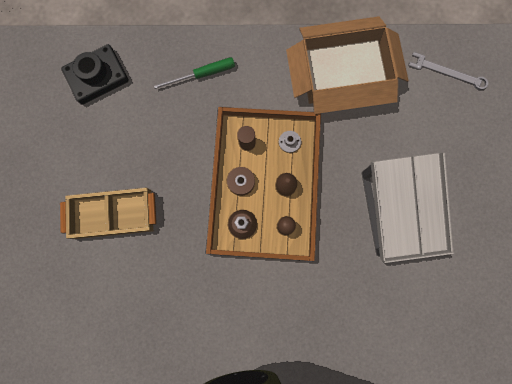

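View pics/side0.png

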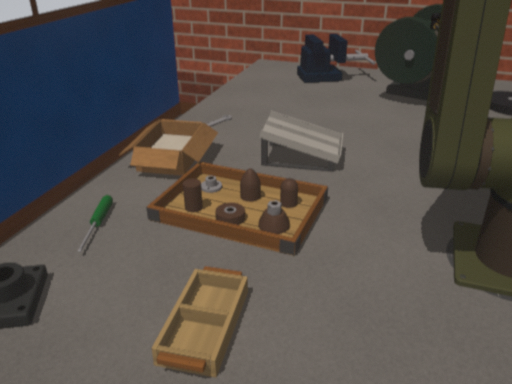

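The top view shows the plug (247,138), flange (290,141), straight wheel (240,180), cone (287,184), cup (242,223) and round plug (287,226). The tray is at (108,213) and the rack at (412,208). I'll enlarge these areas.

```bash
python3 - <<'E'
import cv2
a=cv2.imread("pics/top0.png")
def crop(n,x0,y0,w,h,s): cv2.imwrite(f"pics/{n}.png",cv2.resize(a[y0:y0+h,x0:x0+w],None,fx=s,fy=s,interpolation=cv2.INTER_CUBIC))
crop("c_crate",200,100,130,165,3.6); crop("c_tray",55,180,110,66,6); crop("c_rack",355,140,110,130,4.5)
E
```

```text
(no output)
```

View pics/c_crate.png

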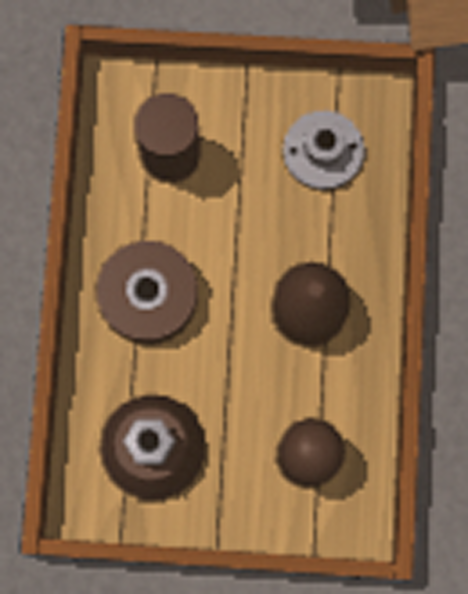

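View pics/c_tray.png

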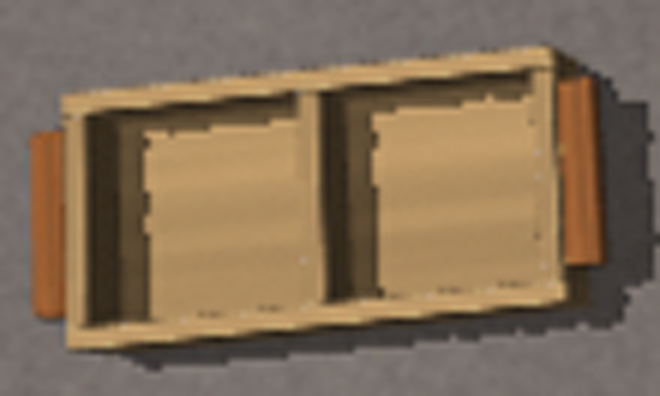

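View pics/c_rack.png

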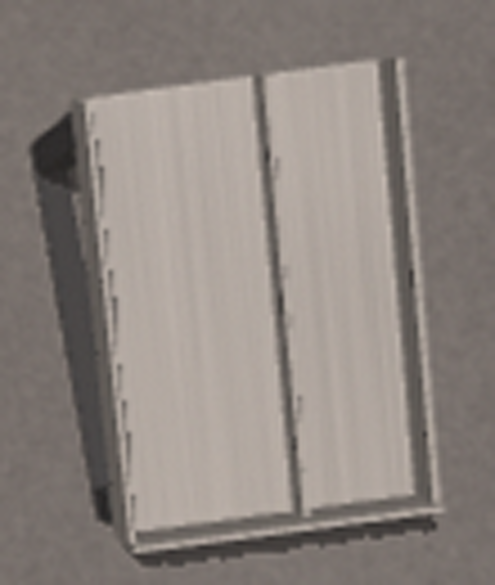

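```bash
cat > h.py <<'E'
import numpy as np, cv2
from scipy.optimize import least_squares
from workcell import ctrl, read_camera, get_calibration
C={n:get_calibration(n) for n in("top","side")}
def K(c): return np.array([[c['fx'],0,c['cx']],[0,c['fy'],c['cy']],[0,0,1.]])
def proj(P,n="top"):
    c=C[n]; return cv2.projectPoints(np.asarray(P,float).reshape(-1,1,3),c['rvec'],c['tvec'],K(c),None)[0].reshape(-1,2)
def ray(px,z,n="top"):
    c=C[n];R=cv2.Rodrigues(c['rvec'])[0];o=-R.T@c['tvec']
    d=R.T@np.array([(px[0]-c['cx'])/c['fx'],(px[1]-c['cy'])/c['fy'],1]); return o+d*(z-o[2])/d[2]
def place(L,p):
    L=np.asarray(L,float);c,s=np.cos(p[2]),np.sin(p[2])
    return np.c_[p[0]+c*L[:,0]-s*L[:,1],p[1]+s*L[:,0]+c*L[:,1],L[:,2]]
def fit(L,px,g,n="top"):
    r=least_squares(lambda p:(proj(place(L,p),n)-px).ravel(),g); return r.x,np.abs(r.fun).max()
E
python3 - <<'E'
from h import *
for p in [(0,0),(511,383)]: print(ray(p,0))
cr=[(-.168,.118),(-.168,-.118),(.168,-.118),(.168,.118)]
t=np.array([(218.3,107.2),(320.8,113.3),(313.9,260.6),(206.4,253.3)])
# image left=+y, up=+x presumably
L=[(.168,.118,.036),(.168,-.118,.036),(-.168,-.118,.036),(-.168,.118,.036)]
print('crate',fit(L,t,[.5,0,0]))
t=np.array([(65.3,196),(147.2,187.8),(149.3,230),(66.3,238)])
L=[(.048,.092,.036),(.048,-.092,.036),(-.048,-.092,.036),(-.048,.092,.036)]
print('tray',fit(L,t,[.5,.3,0]))
t=np.array([(372.8,162.2),(444.8,152.9),(453.2,253.3),(384.6,262.7)])
L=[(.0982,.0735,.1017),(.0982,-.0735,.1017),(-.1086,-.0735,.0505),(-.1086,.0735,.0505)]
f=fit(L,t,[.5,-.3,0]);print('rack',f,proj(place(L,f[0]))-t)
s=lambda x,y,k=3.6:(200+x/k,100+y/k)
for n,p,z in [('plug',s(167,123),.073),('flange',s(326,140),.034),('straight',s(147,290),.030),('cup',s(149,440),.063),('cone',s(311,303),.044),('round',s(311,452),.06)]: print(n,p,ray(p,z))
E
```

```text
[1.02861465 0.66617345 0.        ]
[ 0.13141927 -0.53545412  0.        ]
crate (array([ 0.55537051, -0.01204424, -0.0573948 ]), np.float64(0.8553529179089168))
tray (array([0.4820737 , 0.33754773, 0.10685081]), np.float64(0.468468813027755))
rack (array([ 0.49764672, -0.32209581,  0.14108416]), np.float64(0.6621298051714462)) [[ 0.653188   -0.05626902]
 [-0.66212981 -0.17091112]
 [ 0.3158795   0.21090549]
 [-0.30656522  0.02218965]]
plug (246.38888888888889, 134.16666666666666) [0.65249907 0.0287466  0.073     ]
flange (290.55555555555554, 138.88888888888889) [ 0.65403578 -0.07001486  0.034     ]
straight (240.83333333333334, 180.55555555555554) [0.55781616 0.04170145 0.03      ]
cup (241.38888888888889, 222.22222222222223) [0.46143923 0.03720606 0.063     ]
cone (286.3888888888889, 184.16666666666669) [ 0.54769459 -0.05966444  0.044     ]
round (286.3888888888889, 225.55555555555554) [ 0.4554328  -0.05843745  0.06      ]
```

```bash
python3 - <<'E'
import cv2
a=cv2.imread("pics/side0.png")
def crop(n,x0,y0,w,h,s): cv2.imwrite(f"pics/{n}.png",cv2.resize(a[y0:y0+h,x0:x0+w],None,fx=s,fy=s,interpolation=cv2.INTER_CUBIC))
crop("s_crate",145,160,190,90,4.2); crop("s_tray",150,260,110,115,5); crop("s_rack",250,105,100,70,6)
E
```

```text
(no output)
```

View pics/s_crate.png

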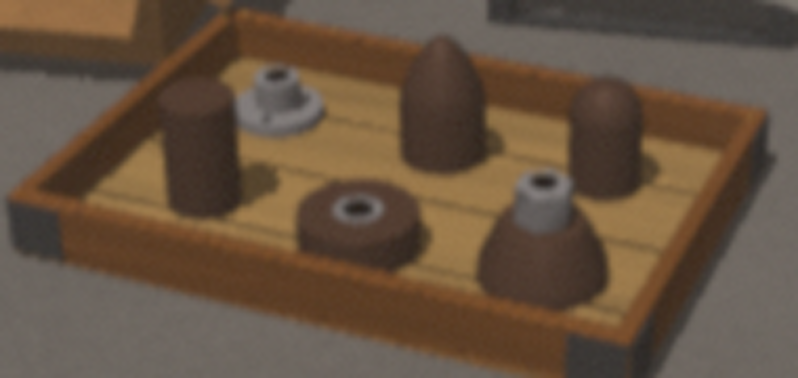

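View pics/s_rack.png

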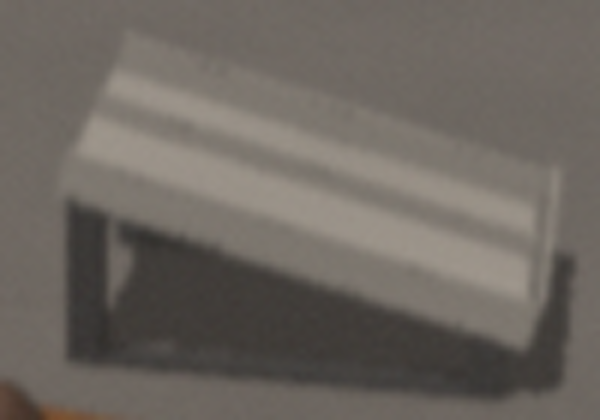

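View pics/s_tray.png

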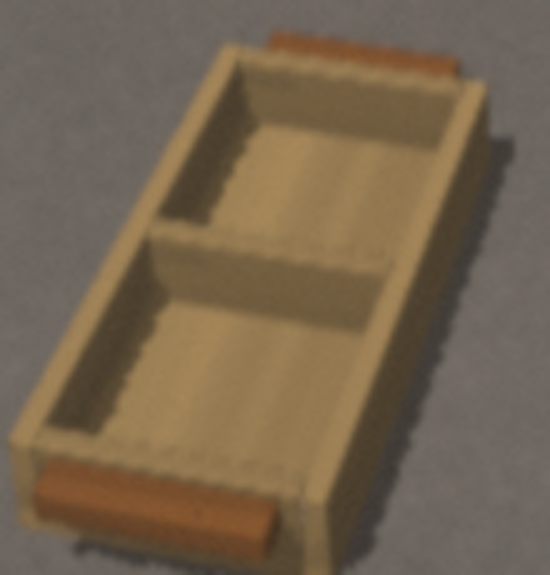

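```bash
cat >> h.py <<'E'
crate=np.array([.5554,-.0120,-.0574]);tray=np.array([.4821,.3375,.1069]);rack=np.array([.4976,-.3221,.1411])
obj=dict(plug=(.6525,.0287),flange=(.6540,-.0700),straight=(.5578,.0417),cup=(.4614,.0372),cone=(.5477,-.0597),round=(.4554,-.0584))
def box(x,y,z): return [(x,y,z),(x,-y,z),(-x,-y,z),(-x,y,z)]
rackL=[(.0982,.0735,.1017),(.0982,-.0735,.1017),(-.1086,-.0735,.0505),(-.1086,.0735,.0505)]
prof=dict(plug=[(.02,.008),(.02,.073)],flange=[(.026,.016),(.013,.034)],straight=[(.032,.030)],cup=[(.033,.008),(.033,.018),(.0135,.063)],cone=[(.024,.008),(.024,.044),(.002,.080)],round=[(.02,.008),(.02,.050)])
def overlay(img,n,s):
    im=cv2.resize(img,None,fx=s,fy=s,interpolation=cv2.INTER_CUBIC)
    def pl(P,col): cv2.polylines(im,[np.int32(np.round((proj(P,n)+.5)*s*8)) ],True,col,1,cv2.LINE_AA,3)
    pl(place(box(.168,.118,.036),crate),(0,255,0)); pl(place(box(.048,.092,.036),tray),(0,255,0)); pl(place(rackL,rack),(0,255,0))
    th=np.linspace(0,6.28,60)
    for k,(x,y) in obj.items():
        for r,z in prof[k]: pl(np.c_[x+r*np.cos(th),y+r*np.sin(th),0*th+z],(255,255,0))
    return im
E
python3 - <<'E'
from h import *
a=overlay(cv2.imread("pics/top0.png"),"top",4); cv2.imwrite("pics/o1.png",a[400:1000+60,780:1300]);cv2.imwrite("pics/o1b.png",np.hstack([a[700:1080,220:640],a[580:1080,1440:1820][:380]]))
a=overlay(cv2.imread("pics/side0.png"),"side",4); cv2.imwrite("pics/o2.png",a[640:1000,580:1360]);cv2.imwrite("pics/o3.png",np.hstack([a[1040:1500,600:1040],a[420:880,1000:1400-50]]))
E
```

```text
(no output)
```

View pics/o1.png

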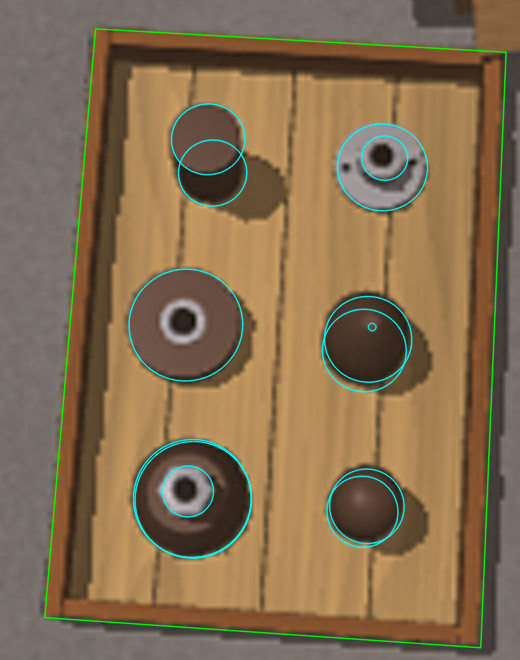

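View pics/o2.png

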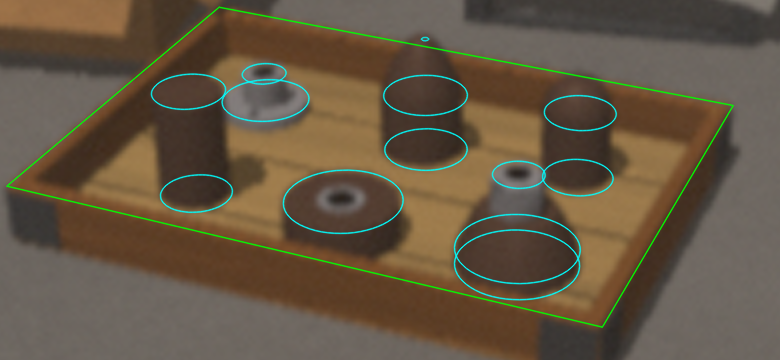

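View pics/o3.png

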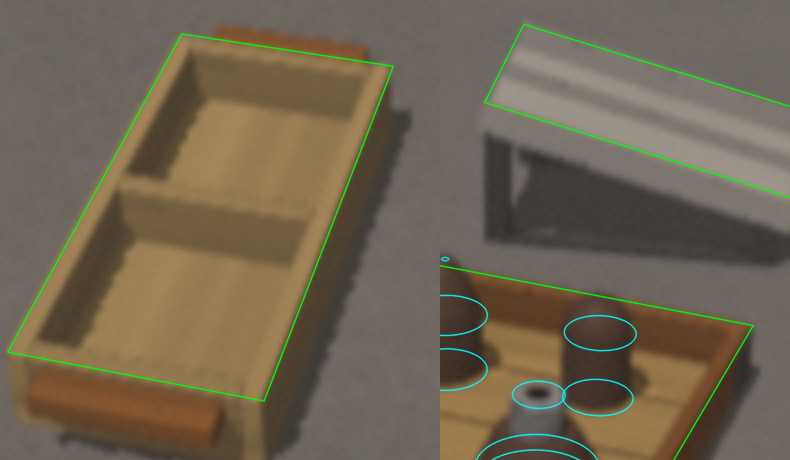

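Both views agree with the model to about 1 px (about 2 mm). Next I'll check the hub's hexagon orientation.

```bash
python3 - <<'E'
import cv2
a=cv2.imread("pics/top0.png")[208:238,226:258]
b=cv2.imread("pics/side0.png")[198:240,252:296]
cv2.imwrite("pics/hub.png",cv2.hconcat([cv2.resize(a,(400,400),interpolation=cv2.INTER_NEAREST),cv2.resize(b,(400,400),interpolation=cv2.INTER_NEAREST)]))
E
cat >> h.py <<'E'
def go(x,y,z,deg):
    s=ctrl.state(); R=s['tool_rot']; p=s['tcp_pos']; a=np.degrees(np.arctan2(R[1,0],R[0,0]))
    d=np.array([x,y,z])-p; t=np.radians(deg); fx=np.array([np.cos(t),np.sin(t)]); fy=np.array([np.sin(t),-np.cos(t)])
    print("t %.1f tcp %s a %.1f F %s gap %.1fmm"%(s['t'],np.round(p*1000,1),a,np.round(s['wrist_force'],1),s['finger_gap']*95))
    print("spin total %.3f  after spin: dx %.2f dy %.2f dz %.2f"%((a-deg)/45,d[:2]@fx/.025,d[:2]@fy/.025,-d[2]/.025), " in unspun frame: dx %.2f dy %.2f"%(d@R[:,0]/.025,d@R[:,1]/.025))
E
python3 -c "
from h import *
go(.4614,.0372,.13,8.1)"
```

```text
t 0.1 tcp [ 163.7 -628.4  213.5] a 14.6 F [-0.   0.1  0.2] gap 94.7mm
spin total 0.144  after spin: dx 15.54 dy -24.68 dz 3.34  in unspun frame: dx 18.23 dy -22.76
```

View pics/hub.png

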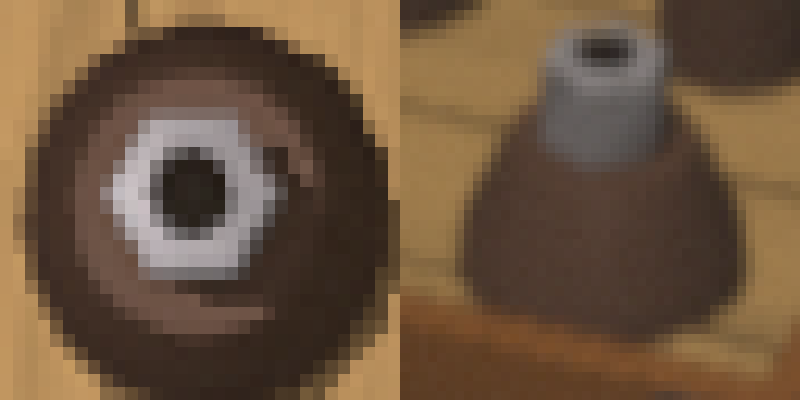

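```bash
python3 -c "
from h import *
go(.4614,.0372,.13,33)"; python3 -m jog '[{"spin":-0.2},{"spin":-0.21}]' 0.35 25; python3 -c "
from h import *
go(.4614,.0372,.13,33)"
```

```text
t 0.1 tcp [ 163.7 -628.4  213.5] a 14.6 F [-0.   0.1  0.2] gap 94.7mm
spin total -0.409  after spin: dx 24.49 dy -15.84 dz 3.34  in unspun frame: dx 18.23 dy -22.76
t 0.1 tcp [ 163.7 -628.4  213.5] a 14.6 F [-0.   0.1  0.2] gap 94.7mm
spin total -0.409  after spin: dx 24.49 dy -15.84 dz 3.34  in unspun frame: dx 18.23 dy -22.76$[0]: bad value
```

```bash
python3 -m jog '[{"dx":0,"dy":0,"dz":0,"spin":-0.2},{"dx":0,"dy":0,"dz":0,"spin":-0.21}]' 0.35 25; python3 -c "
from h import *
go(.4614,.0372,.13,33)"
```

```text
t: 0.35
tcp_pos: [0.1638, -0.6286, 0.2139]
tool_rot: [[0.835, 0.55, -0.0], [0.55, -0.835, 0.001], [0.001, -0.001, -1.0]]
wrist_force: [0.2, 0.9, 0.1]
finger_gap: 0.843
t 0.3 tcp [ 163.8 -628.6  213.9] a 33.4 F [0.2 0.9 0.1] gap 80.1mm
spin total 0.008  after spin: dx 24.49 dy -15.85 dz 3.36  in unspun frame: dx 24.59 dy -15.69
```

```bash
python3 -m jog '[{"dx":1,"dy":-0.65,"dz":0,"spin":0},{"dx":1,"dy":-0.65,"dz":0,"spin":0},{"dx":1,"dy":-0.65,"dz":0,"spin":0},{"dx":1,"dy":-0.65,"dz":0,"spin":0},{"dx":1,"dy":-0.65,"dz":0,"spin":0},{"dx":1,"dy":-0.65,"dz":0,"spin":0},{"dx":1,"dy":-0.65,"dz":0,"spin":0},{"dx":1,"dy":-0.65,"dz":0,"spin":0},{"dx":1,"dy":-0.65,"dz":0,"spin":0},{"dx":1,"dy":-0.65,"dz":0,"spin":0},{"dx":1,"dy":-0.65,"dz":0,"spin":0},{"dx":1,"dy":-0.65,"dz":0,"spin":0},{"dx":1,"dy":-0.65,"dz":0,"spin":0},{"dx":1,"dy":-0.65,"dz":0,"spin":0},{"dx":1,"dy":-0.65,"dz":0,"spin":0},{"dx":1,"dy":-0.65,"dz":0,"spin":0},{"dx":1,"dy":-0.65,"dz":0,"spin":0},{"dx":1,"dy":-0.65,"dz":0,"spin":0},{"dx":1,"dy":-0.65,"dz":0,"spin":0},{"dx":1,"dy":-0.65,"dz":0,"spin":0}]'; python3 -m jog '[{"dx":0.9,"dy":-0.57,"dz":0.65,"spin":0},{"dx":0.9,"dy":-0.57,"dz":0.65,"spin":0},{"dx":0.9,"dy":-0.57,"dz":0.65,"spin":0},{"dx":0.9,"dy":-0.57,"dz":0.65,"spin":0},{"dx":0.9,"dy":-0.57,"dz":0.7,"spin":0},{"dx":0,"dy":0,"dz":0,"spin":0}]'; python3 - <<'E'
from h import *
go(.4614,.0372,.085,33)
a=read_camera("top");b=read_camera("side")
cv2.imwrite("pics/g1.png",np.hstack([cv2.resize(a[120:280,190:350],(400,400),interpolation=2),cv2.resize(b[120:280,190:350],(400,400),interpolation=2)]))
p=ctrl.state()['tcp_pos']; print(proj(p),proj(p,"side"))
E
```

```text
t: 2.85
tcp_pos: [0.4057, -0.0829, 0.2142]
tool_rot: [[0.838, 0.545, -0.001], [0.545, -0.838, 0.0], [-0.0, -0.0, -1.0]]
wrist_force: [-0.2, -0.7, 0.3]
finger_gap: 0.65
t: 3.6
tcp_pos: [0.4598, 0.0382, 0.1301]
tool_rot: [[0.837, 0.548, -0.004], [0.548, -0.837, 0.0], [-0.004, -0.003, -1.0]]
wrist_force: [0.3, -0.3, 0.3]
finger_gap: 0.649
t 3.6 tcp [459.8  38.2 130.1] a 33.2 F [ 0.3 -0.3  0.3] gap 61.6mm
spin total 0.004  after spin: dx 0.03 dy 0.07 dz 1.80  in unspun frame: dx 0.04 dy 0.07
[[239.6360799  219.63600754]] [[274.99346008 173.22716681]]
```

View pics/g1.png

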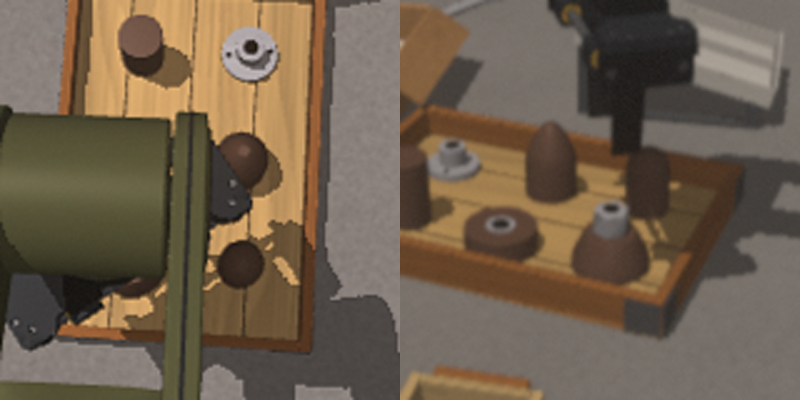

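```bash
python3 - <<'E'
from h import *
s=ctrl.state();p=s['tcp_pos'];R=s['tool_rot']
for k in(-1,1):
  for w in (-.01,.01):
    for d in(.031,.043): print(k,w,d,proj(p+k*d*R[:,1]+w*R[:,0],"side"))
b=read_camera("side")
cv2.imwrite("pics/g2.png",cv2.resize(b[140:240,230:330],(600,600),interpolation=0))
E
```

```text
-1 -0.01 0.031 [[284.30665069 179.84194102]]
-1 -0.01 0.043 [[286.1061694  182.73015685]]
-1 0.01 0.031 [[274.34070108 181.02783639]]
-1 0.01 0.043 [[276.03667478 183.94262207]]
1 -0.01 0.031 [[275.60818913 165.88096672]]
1 -0.01 0.043 [[274.03196923 163.35114403]]
1 0.01 0.031 [[266.14517761 166.94259762]]
1 0.01 0.043 [[264.66052346 164.39099634]]
```

View pics/g2.png

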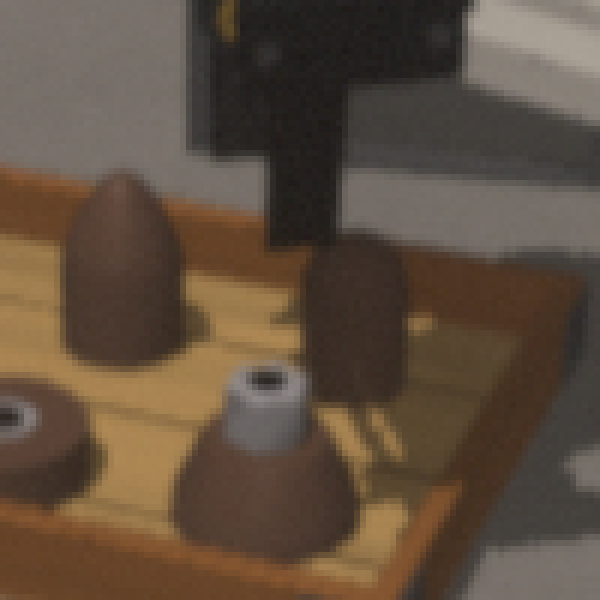

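```bash
python3 -m jog '[{"dx":0,"dy":0,"dz":0.8,"spin":0},{"dx":0,"dy":0,"dz":0.8,"spin":0},{"dx":0,"dy":0,"dz":0.8,"spin":0},{"dx":0,"dy":0,"dz":0.6,"spin":0},{"dx":0,"dy":0,"dz":0.3,"spin":0},{"dx":0,"dy":0,"dz":0,"spin":0}]'; python3 - <<'E'
from h import *
go(.4614,.0372,.046,33)
b=read_camera("side")
cv2.imwrite("pics/g3.png",cv2.resize(b[140:240,230:330],(600,600),interpolation=0))
E
```

```text
t: 4.5
tcp_pos: [0.461, 0.0369, 0.0496]
tool_rot: [[0.838, 0.545, -0.0], [0.545, -0.838, -0.0], [-0.0, -0.0, -1.0]]
wrist_force: [0.7, 0.2, -0.9]
finger_gap: 0.647
t 4.5 tcp [461.   36.9  49.6] a 33.0 F [ 0.7  0.2 -0.9] gap 61.5mm
spin total 0.001  after spin: dx 0.02 dy -0.00 dz 0.14  in unspun frame: dx 0.02 dy -0.00
```

View pics/g3.png

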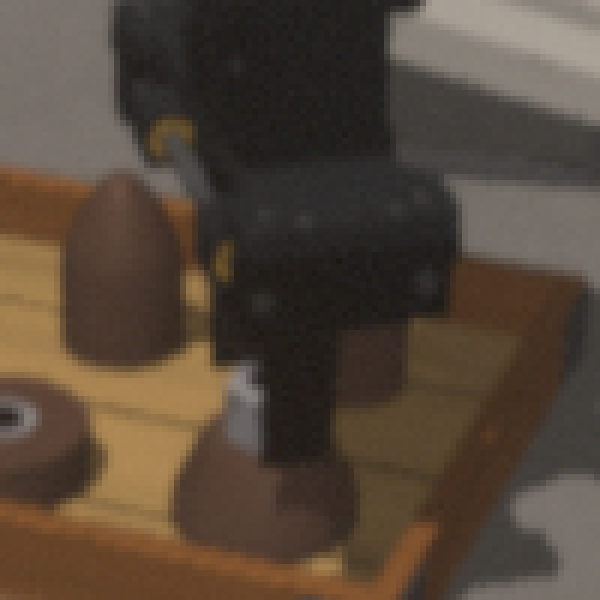

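```bash
python3 -m jog '[{"dx":0,"dy":0,"dz":0.15,"spin":0},{"dx":0,"dy":0,"dz":0,"spin":0}]' 0.4 25;python3 -m jog '[{"dx":0,"dy":0,"dz":0,"spin":0},{"dx":0,"dy":0,"dz":0,"spin":0},{"dx":0,"dy":0,"dz":0,"spin":0},{"dx":0,"dy":0,"dz":0,"spin":0},{"dx":0,"dy":0,"dz":0,"spin":0},{"dx":0,"dy":0,"dz":0,"spin":0}]' 1 25
```

```text
t: 4.8
tcp_pos: [0.4612, 0.0372, 0.0461]
tool_rot: [[0.838, 0.545, 0.0], [0.545, -0.838, -0.0], [0.0, 0.0, -1.0]]
wrist_force: [-0.6, -0.2, -0.4]
finger_gap: 0.604
t: 5.55
tcp_pos: [0.461, 0.0373, 0.046]
tool_rot: [[0.838, 0.545, -0.0], [0.545, -0.838, 0.0], [-0.0, -0.0, -1.0]]
wrist_force: [-1.4, 0.9, 0.8]
finger_gap: 0.28
```

```bash
cat >> h.py <<'E'
def gor(x,y,z,deg=8.1):
    w=place([(x,y,z)],rack)[0]; print("world",np.round(w,4)); go(*w,deg)
def inr():
    p=ctrl.state()['tcp_pos'];c,s=np.cos(rack[2]),np.sin(rack[2]);d=p[:2]-rack[:2];print("tcp in rack mm",np.round(1000*np.array([c*d[0]+s*d[1],-s*d[0]+c*d[1],p[2]]),1))
E
python3 -m jog '[{"dx":0,"dy":0,"dz":-0.4,"spin":0},{"dx":0,"dy":0,"dz":-0.8,"spin":0},{"dx":0,"dy":0,"dz":-0.8,"spin":0.2},{"dx":0,"dy":0,"dz":-0.8,"spin":0.2},{"dx":0,"dy":0,"dz":-0.8,"spin":0.15},{"dx":0,"dy":0,"dz":0,"spin":0}]'; python3 - <<'E'
from h import *
gor(-.062,.0295,.13)
E
```

```text
t: 6.3
tcp_pos: [0.4624, 0.037, 0.1378]
tool_rot: [[0.989, 0.146, 0.004], [0.146, -0.989, -0.0], [0.004, 0.001, -1.0]]
wrist_force: [0.1, -0.4, -2.4]
finger_gap: 0.274
world [ 0.4321 -0.3016  0.13  ]
t 6.3 tcp [462.4  37.  137.8] a 8.4 F [ 0.1 -0.4 -2.4] gap 26.0mm
spin total 0.006  after spin: dx -3.11 dy 13.24 dz 0.31  in unspun frame: dx -3.17 dy 13.22
```

```bash
python3 -m jog '[{"dx":-0.1,"dy":0.45,"dz":0,"spin":0},{"dx":-0.22,"dy":0.95,"dz":0,"spin":0},{"dx":-0.22,"dy":0.95,"dz":0,"spin":0},{"dx":-0.22,"dy":0.95,"dz":0,"spin":0},{"dx":-0.22,"dy":0.95,"dz":0,"spin":0},{"dx":-0.22,"dy":0.95,"dz":0,"spin":0},{"dx":-0.22,"dy":0.95,"dz":0,"spin":0},{"dx":-0.22,"dy":0.95,"dz":0,"spin":0},{"dx":-0.22,"dy":0.95,"dz":0,"spin":0},{"dx":-0.22,"dy":0.95,"dz":0,"spin":0},{"dx":-0.22,"dy":0.95,"dz":0,"spin":0},{"dx":-0.22,"dy":0.95,"dz":0,"spin":0},{"dx":-0.22,"dy":0.95,"dz":0,"spin":0},{"dx":-0.22,"dy":0.95,"dz":0,"spin":0},{"dx":-0.15,"dy":0.44,"dz":0,"spin":0},{"dx":0,"dy":0,"dz":0,"spin":0},{"dx":0,"dy":0,"dz":0,"spin":0}]'; python3 - <<'E'
from h import *
gor(-.062,.0295,.098)
a=read_camera("top");b=read_camera("side")
cv2.imwrite("pics/g4.png",np.hstack([cv2.resize(a[130:290,340:500],(400,400),interpolation=2),cv2.resize(b[70:190,235:355],(400,400),interpolation=2)]))
E
```

```text
t: 8.43
tcp_pos: [0.4317, -0.3009, 0.1354]
tool_rot: [[0.989, 0.145, -0.001], [0.145, -0.989, 0.001], [-0.001, -0.001, -1.0]]
wrist_force: [-0.0, -0.3, -2.7]
finger_gap: 0.278
world [ 0.4321 -0.3016  0.098 ]
t 8.4 tcp [ 431.7 -300.9  135.4] a 8.3 F [-0.  -0.3 -2.7] gap 26.4mm
spin total 0.005  after spin: dx 0.01 dy 0.03 dz 1.50  in unspun frame: dx 0.01 dy 0.03
```

View pics/g4.png

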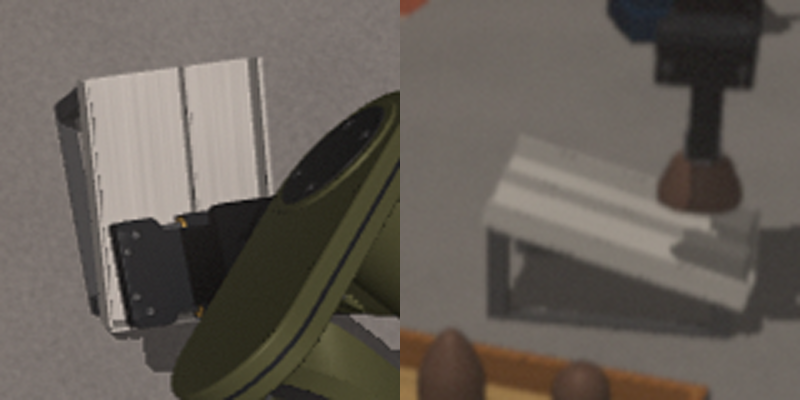

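```bash
python3 -m jog '[{"dx":0,"dy":0,"dz":0.6,"spin":0},{"dx":0,"dy":0,"dz":0.6,"spin":0},{"dx":0,"dy":0,"dz":0.4,"spin":0},{"dx":0,"dy":0,"dz":0,"spin":0},{"dx":0,"dy":0,"dz":0,"spin":0}]' - 10; python3 -m jog '[{"dx":0,"dy":0,"dz":0.1,"spin":0},{"dx":0,"dy":0,"dz":0.1,"spin":0},{"dx":0,"dy":0,"dz":0,"spin":0}]' - 8; python3 -c "
from h import *
gor(-.062,.0295,.086);inr()"
```

```text
t: 9.15
tcp_pos: [0.4322, -0.3018, 0.0961]
tool_rot: [[0.99, 0.144, 0.0], [0.144, -0.99, -0.0], [0.0, 0.0, -1.0]]
wrist_force: [0.4, 0.1, -2.3]
finger_gap: 0.277
t: 9.52
tcp_pos: [0.4318, -0.3015, 0.0908]
tool_rot: [[0.99, 0.144, -0.0], [0.144, -0.99, 0.0], [-0.0, -0.0, -1.0]]
wrist_force: [-0.9, 0.1, -1.8]
finger_gap: 0.278
world [ 0.4321 -0.3016  0.086 ]
t 9.5 tcp [ 431.8 -301.5   90.8] a 8.3 F [-0.9  0.1 -1.8] gap 26.5mm
spin total 0.004  after spin: dx 0.01 dy 0.00 dz 0.19  in unspun frame: dx 0.01 dy 0.00
tcp in rack mm [-62.2  29.6  90.8]
```

```bash
python3 -m jog '[{"dx":0,"dy":0,"dz":0.1,"spin":0},{"dx":0,"dy":0,"dz":0,"spin":0}]' - 5; python3 -m jog '[{"dx":0,"dy":0,"dz":0.1,"spin":0},{"dx":0,"dy":0,"dz":0,"spin":0}]' - 4;python3 -m jog '[{"dx":0,"dy":0,"dz":0.1,"spin":0},{"dx":0,"dy":0,"dz":0,"spin":0}]' - 4;python3 - <<'E'
from h import *
b=read_camera("side")
cv2.imwrite("pics/g5.png",cv2.resize(b[90:180,250:350],None,fx=6,fy=6,interpolation=2))
E
```

```text
t: 9.78
tcp_pos: [0.4318, -0.3015, 0.0881]
tool_rot: [[0.99, 0.144, -0.0], [0.144, -0.99, 0.0], [-0.0, -0.0, -1.0]]
wrist_force: [0.4, -0.1, -3.0]
finger_gap: 0.282
t: 10.02
tcp_pos: [0.4318, -0.3019, 0.0863]
tool_rot: [[0.99, 0.144, -0.0], [0.144, -0.99, -0.0], [-0.0, 0.0, -1.0]]
wrist_force: [-2.3, -0.2, 1.1]
finger_gap: 0.278
t: 10.28
tcp_pos: [0.4317, -0.3019, 0.0836]
tool_rot: [[0.99, 0.144, -0.0], [0.144, -0.99, -0.0], [-0.001, 0.0, -1.0]]
wrist_force: [-3.5, -0.7, 2.4]
finger_gap: 0.286
```

View pics/g5.png

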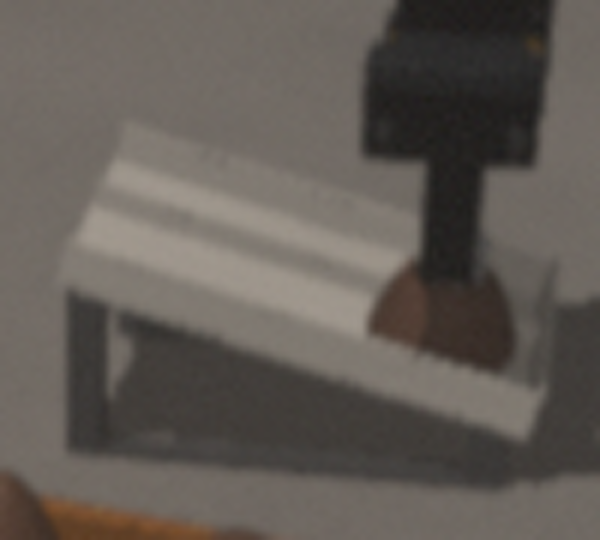

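```bash
python3 -m jog '[{"dx":0,"dy":0,"dz":0.07,"spin":0},{"dx":0,"dy":0,"dz":0,"spin":0}]' - 4; python3 -m jog '[{"dx":0,"dy":0,"dz":0.07,"spin":0},{"dx":0,"dy":0,"dz":0,"spin":0}]' - 4;python3 - <<'E'
from h import *
b=read_camera("side")
cv2.imwrite("pics/g6.png",cv2.resize(b[90:180,250:350],None,fx=6,fy=6,interpolation=2))
E
```

```text
t: 10.58
tcp_pos: [0.4318, -0.3016, 0.0814]
tool_rot: [[0.99, 0.144, -0.0], [0.144, -0.99, 0.0], [-0.0, -0.0, -1.0]]
wrist_force: [-3.3, -1.4, 2.9]
finger_gap: 0.283
t: 10.82
tcp_pos: [0.4318, -0.3017, 0.0799]
tool_rot: [[0.99, 0.144, -0.0], [0.144, -0.99, -0.0], [-0.0, 0.0, -1.0]]
wrist_force: [-4.4, -1.0, 3.0]
finger_gap: 0.281
```

View pics/g6.png

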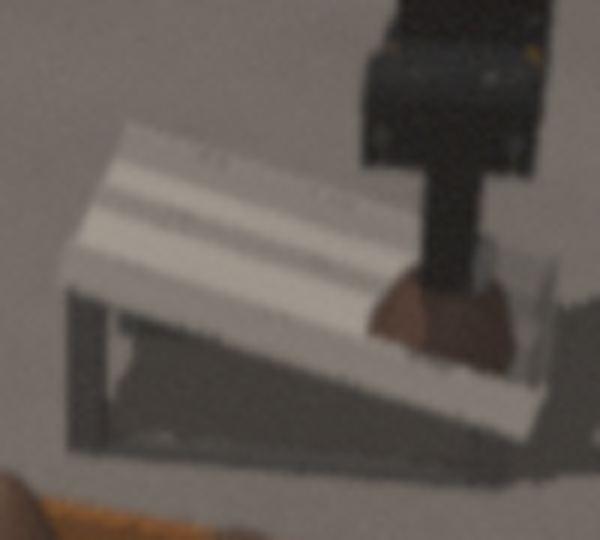

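```bash
python3 -m jog '[{"dx":-0.15,"dy":0,"dz":0.04,"spin":0},{"dx":-0.15,"dy":0,"dz":0.04,"spin":0},{"dx":-0.12,"dy":0,"dz":0.032,"spin":0},{"dx":0,"dy":0,"dz":0,"spin":0}]' - 4; python3 - <<'E'
from h import *
inr()
b=read_camera("side")
cv2.imwrite("pics/g7.png",cv2.resize(b[90:180,250:350],None,fx=6,fy=6,interpolation=2))
E
```

```text
t: 11.38
tcp_pos: [0.4216, -0.3029, 0.0769]
tool_rot: [[0.99, 0.144, 0.001], [0.144, -0.99, 0.0], [0.001, -0.0, -1.0]]
wrist_force: [-0.0, 0.4, -1.9]
finger_gap: 0.283
tcp in rack mm [-72.5  29.7  76.9]
```

View pics/g7.png

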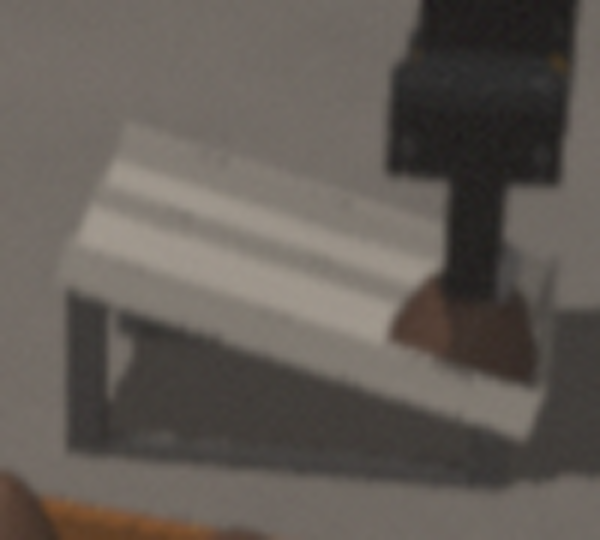

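```bash
for i in 1; do :; done; python3 -m jog '[{"dx":-0.12,"dy":0,"dz":0.032,"spin":0},{"dx":0,"dy":0,"dz":0,"spin":0}]' - 5; python3 -m jog '[{"dx":-0.12,"dy":0,"dz":0.032,"spin":0},{"dx":0,"dy":0,"dz":0,"spin":0}]' - 5;python3 -m jog '[{"dx":-0.08,"dy":0,"dz":0.02,"spin":0},{"dx":0,"dy":0,"dz":0,"spin":0}]' - 5; python3 - <<'E'
from h import *
inr()
b=read_camera("side")
cv2.imwrite("pics/g8.png",cv2.resize(b[90:180,250:350],None,fx=6,fy=6,interpolation=2))
E
```

```text
t: 11.68
tcp_pos: [0.4199, -0.3038, 0.0773]
tool_rot: [[0.99, 0.144, 0.004], [0.144, -0.99, -0.001], [0.003, 0.001, -1.0]]
wrist_force: [3.7, 0.6, 1.1]
finger_gap: 0.28
t: 11.92
tcp_pos: [0.4175, -0.3047, 0.0772]
tool_rot: [[0.99, 0.144, 0.005], [0.144, -0.99, -0.002], [0.004, 0.003, -1.0]]
wrist_force: [6.2, 0.2, 1.7]
finger_gap: 0.285
t: 12.18
tcp_pos: [0.4157, -0.3052, 0.0768]
tool_rot: [[0.99, 0.144, 0.005], [0.144, -0.99, -0.002], [0.005, 0.003, -1.0]]
wrist_force: [6.0, 1.2, 3.4]
finger_gap: 0.281
tcp in rack mm [-78.7  28.3  76.8]
```

View pics/g8.png

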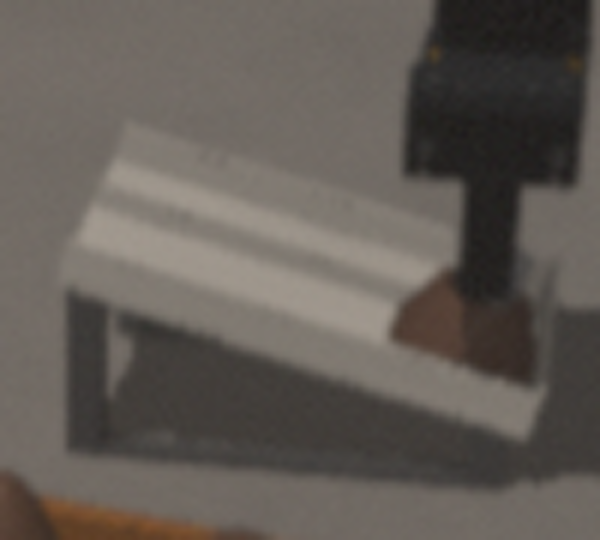

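```bash
python3 -m jog '[{"dx":0,"dy":0,"dz":0,"spin":0},{"dx":0,"dy":0,"dz":0,"spin":0},{"dx":0,"dy":0,"dz":0,"spin":0},{"dx":0,"dy":0,"dz":0,"spin":0}]' 0.45 4;  python3 -m jog '[{"dx":0,"dy":0,"dz":-0.5,"spin":0},{"dx":0,"dy":0,"dz":-1,"spin":0},{"dx":0,"dy":0,"dz":-1,"spin":0},{"dx":0,"dy":0,"dz":0,"spin":0}]' 0.45 25; python3 - <<'E'
from h import *
inr()
b=read_camera("side")
cv2.imwrite("pics/g9.png",cv2.resize(b[90:180,250:350],None,fx=6,fy=6,interpolation=2))
go(.6525,.0287,.14,-3)
E
```

```text
t: 12.72
tcp_pos: [0.4133, -0.3042, 0.0747]
tool_rot: [[0.99, 0.144, -0.001], [0.144, -0.99, 0.0], [-0.001, -0.0, -1.0]]
wrist_force: [-0.3, 0.3, -0.8]
finger_gap: 0.546
t: 13.22
tcp_pos: [0.4152, -0.3056, 0.1408]
tool_rot: [[0.99, 0.144, 0.004], [0.144, -0.99, -0.004], [0.004, 0.005, -1.0]]
wrist_force: [0.0, 0.1, 0.7]
finger_gap: 0.548
tcp in rack mm [-79.3  27.9 140.8]
t 13.3 tcp [ 414.3 -304.9  138.9] a 8.3 F [0.4 1.4 0. ] gap 52.3mm
spin total 0.251  after spin: dx 8.82 dy -13.82 dz -0.04  in unspun frame: dx 11.36 dy -11.83
```

View pics/g9.png

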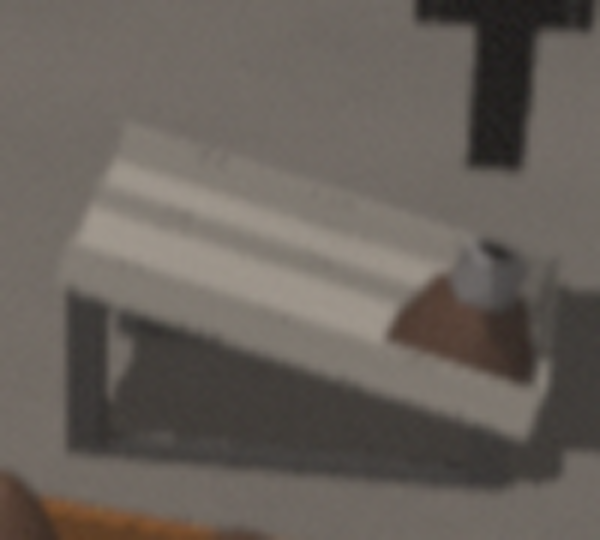

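```bash
python3 -m jog '[{"dx":0.5,"dy":-0.5,"dz":-0.3,"spin":0},{"dx":0.95,"dy":-0.98,"dz":0,"spin":0},{"dx":0.95,"dy":-0.98,"dz":0,"spin":0},{"dx":0.95,"dy":-0.98,"dz":0,"spin":0},{"dx":0.95,"dy":-0.98,"dz":0,"spin":0},{"dx":0.95,"dy":-0.98,"dz":0,"spin":0},{"dx":0.95,"dy":-0.98,"dz":0,"spin":0},{"dx":0.95,"dy":-0.98,"dz":0,"spin":0},{"dx":0.95,"dy":-0.98,"dz":0,"spin":0},{"dx":0.95,"dy":-0.98,"dz":0,"spin":0},{"dx":0.95,"dy":-0.98,"dz":0,"spin":0},{"dx":0.95,"dy":-0.98,"dz":0,"spin":0},{"dx":0.4,"dy":-0.5,"dz":0,"spin":0},{"dx":0,"dy":0,"dz":0,"spin":0},{"dx":0,"dy":0,"dz":0,"spin":0}]' 0.3 25; python3 - <<'E'
from h import *
go(.6525,.0287,.09,8.1)
a=read_camera("top");b=read_camera("side")
cv2.imwrite("pics/g10.png",np.hstack([cv2.resize(a[130:290,340:500],(400,400),interpolation=2),cv2.resize(b[120:240,140:260],(400,400),interpolation=2)]))
s=ctrl.state();p=s['tcp_pos'];R=s['tool_rot']
for k in(-1,1):
  for w in (-.01,.01):
    for d in(.033,.045): print(k,w,d,(proj(p+k*d*R[:,1]+w*R[:,0],"side")-[140,120])*3.333+[400,0])
E
```

```text
t: 15.15
tcp_pos: [0.6512, 0.0276, 0.1446]
tool_rot: [[0.99, 0.144, -0.001], [0.144, -0.99, -0.0], [-0.001, 0.0, -1.0]]
wrist_force: [-0.5, -0.1, 0.4]
finger_gap: 0.699
t 15.2 tcp [651.2  27.6 144.6] a 8.3 F [-0.5 -0.1  0.4] gap 66.4mm
spin total 0.004  after spin: dx 0.06 dy -0.04 dz 2.18  in unspun frame: dx 0.06 dy -0.04
-1 -0.01 0.033 [[565.39250317 130.19752856]]
-1 -0.01 0.045 [[559.18768292 138.67977973]]
-1 0.01 0.033 [[534.21146496 127.49617322]]
-1 0.01 0.045 [[527.69588576 135.92026601]]
1 -0.01 0.033 [[597.30132611  86.57682085]]
1 -0.01 0.045 [[602.72964884  79.15607457]]
1 0.01 0.033 [[567.72593477  84.16479855]]
1 0.01 0.045 [[573.42866709  76.79164802]]
```

View pics/g10.png

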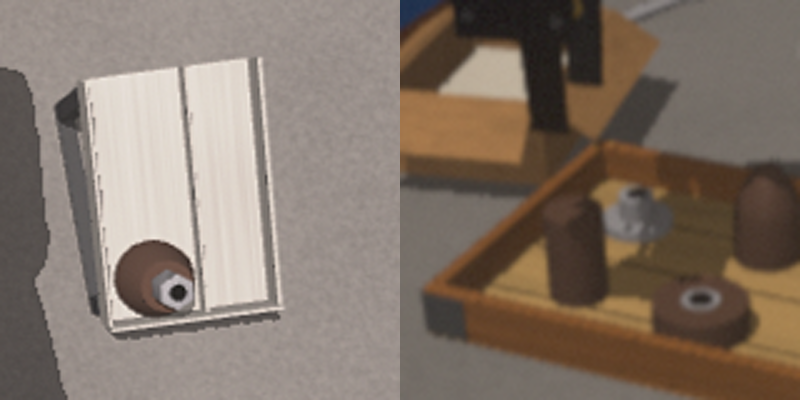

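```bash
python3 -m jog '[{"dx":0.06,"dy":-0.04,"dz":0.8,"spin":0},{"dx":0,"dy":0,"dz":0.8,"spin":0},{"dx":0,"dy":0,"dz":0.8,"spin":0},{"dx":0,"dy":0,"dz":0.8,"spin":0},{"dx":0,"dy":0,"dz":0.7,"spin":0},{"dx":0,"dy":0,"dz":0.4,"spin":0},{"dx":0,"dy":0,"dz":0,"spin":0},{"dx":0,"dy":0,"dz":0,"spin":0}]';python3 -m jog '[{"dx":0,"dy":0,"dz":0,"spin":0},{"dx":0,"dy":0,"dz":0,"spin":0},{"dx":0,"dy":0,"dz":0,"spin":0},{"dx":0,"dy":0,"dz":0,"spin":0},{"dx":0,"dy":0,"dz":0,"spin":0},{"dx":0,"dy":0,"dz":0,"spin":0}]' 1 20;python3 -m jog '[{"dx":0,"dy":0,"dz":-0.1,"spin":0},{"dx":0,"dy":0,"dz":0,"spin":0}]'
```

```text
t: 16.25
tcp_pos: [0.654, 0.0293, 0.0384]
tool_rot: [[0.99, 0.144, 0.002], [0.144, -0.99, -0.0], [0.002, 0.0, -1.0]]
wrist_force: [-0.1, 0.0, 0.7]
finger_gap: 0.697
t: 17.0
tcp_pos: [0.6534, 0.0294, 0.0379]
tool_rot: [[0.99, 0.144, 0.0], [0.144, -0.99, 0.0], [0.0, -0.0, -1.0]]
wrist_force: [-0.7, 1.8, 2.2]
finger_gap: 0.406
t: 17.25
tcp_pos: [0.653, 0.0292, 0.0397]
tool_rot: [[0.99, 0.144, -0.001], [0.144, -0.99, -0.0], [-0.001, 0.0, -1.0]]
wrist_force: [0.1, -0.0, -2.9]
finger_gap: 0.406
```

```bash
python3 -m jog '[{"dx":0,"dy":0,"dz":-0.6,"spin":0},{"dx":0,"dy":0,"dz":-1,"spin":0},{"dx":0,"dy":0,"dz":-1,"spin":0},{"dx":0,"dy":0,"dz":-1,"spin":0},{"dx":0,"dy":0,"dz":-0.9,"spin":0},{"dx":0,"dy":0,"dz":0,"spin":0}]'; python3 - <<'E'
from h import *
gor(-.075,-.0425,.12)
E
```

```text
t: 18.0
tcp_pos: [0.655, 0.0292, 0.1559]
tool_rot: [[0.99, 0.144, 0.006], [0.144, -0.99, -0.0], [0.006, 0.001, -1.0]]
wrist_force: [0.1, -0.7, -2.3]
finger_gap: 0.405
world [ 0.4293 -0.3747  0.12  ]
t 18.0 tcp [655.   29.2 155.9] a 8.3 F [ 0.1 -0.7 -2.3] gap 38.5mm
spin total 0.004  after spin: dx -11.21 dy 14.72 dz 1.44  in unspun frame: dx -11.27 dy 14.68
```

```bash
python3 -m jog '[{"dx":-0.35,"dy":0.45,"dz":0,"spin":0},{"dx":-0.73,"dy":0.95,"dz":0,"spin":0},{"dx":-0.73,"dy":0.95,"dz":0,"spin":0},{"dx":-0.73,"dy":0.95,"dz":0,"spin":0},{"dx":-0.73,"dy":0.95,"dz":0,"spin":0},{"dx":-0.73,"dy":0.95,"dz":0,"spin":0},{"dx":-0.73,"dy":0.95,"dz":0,"spin":0},{"dx":-0.73,"dy":0.95,"dz":0,"spin":0},{"dx":-0.73,"dy":0.95,"dz":0,"spin":0},{"dx":-0.73,"dy":0.95,"dz":0,"spin":0},{"dx":-0.73,"dy":0.95,"dz":0,"spin":0},{"dx":-0.73,"dy":0.95,"dz":0,"spin":0},{"dx":-0.73,"dy":0.95,"dz":0,"spin":0},{"dx":-0.73,"dy":0.95,"dz":0,"spin":0},{"dx":-0.73,"dy":0.95,"dz":0,"spin":0},{"dx":-0.73,"dy":0.95,"dz":0,"spin":0},{"dx":0,"dy":0,"dz":0.5,"spin":0},{"dx":0,"dy":0,"dz":0.5,"spin":0},{"dx":0,"dy":0,"dz":0,"spin":0},{"dx":0,"dy":0,"dz":0,"spin":0}]'; python3 - <<'E'
from h import *
gor(-.075,-.0425,.08)
a=read_camera("top");b=read_camera("side")
cv2.imwrite("pics/g11.png",np.hstack([cv2.resize(a[130:290,340:500],(400,400),interpolation=2),cv2.resize(b[70:190,235:355],(400,400),interpolation=2)]))
E
```

```text
t: 20.5
tcp_pos: [0.427, -0.3744, 0.1272]
tool_rot: [[0.989, 0.145, -0.0], [0.145, -0.989, 0.0], [-0.0, -0.001, -1.0]]
wrist_force: [-0.1, 0.5, -1.0]
finger_gap: 0.407
world [ 0.4293 -0.3747  0.08  ]
t 20.5 tcp [ 427.  -374.4  127.2] a 8.4 F [-0.1  0.5 -1. ] gap 38.6mm
spin total 0.006  after spin: dx 0.09 dy 0.03 dz 1.89  in unspun frame: dx 0.09 dy 0.03
```

View pics/g11.png

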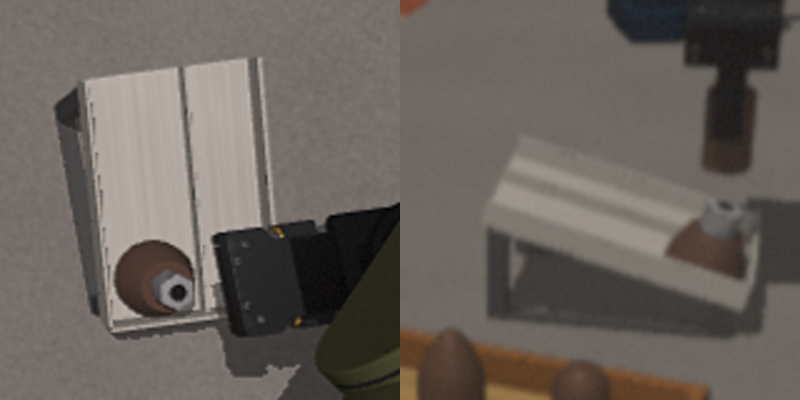

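```bash
python3 -m jog '[{"dx":0.1,"dy":0.03,"dz":0.7,"spin":0},{"dx":0,"dy":0,"dz":0.7,"spin":0},{"dx":0,"dy":0,"dz":0.4,"spin":0},{"dx":0,"dy":0,"dz":0,"spin":0},{"dx":0,"dy":0,"dz":0,"spin":0}]' - 10; python3 -m jog '[{"dx":0,"dy":0,"dz":0.1,"spin":0},{"dx":0,"dy":0,"dz":0,"spin":0}]' - 5;python3 -m jog '[{"dx":0,"dy":0,"dz":0.1,"spin":0},{"dx":0,"dy":0,"dz":0,"spin":0}]' - 4;python3 -m jog '[{"dx":0,"dy":0,"dz":0.1,"spin":0},{"dx":0,"dy":0,"dz":0,"spin":0}]' - 4; python3 -c "
from h import *
inr()"
```

```text
t: 21.22
tcp_pos: [0.4295, -0.3758, 0.0828]
tool_rot: [[0.99, 0.144, 0.0], [0.144, -0.99, -0.0], [0.0, 0.0, -1.0]]
wrist_force: [-0.3, 0.1, -1.5]
finger_gap: 0.408
t: 21.48
tcp_pos: [0.4294, -0.3756, 0.0802]
tool_rot: [[0.99, 0.144, 0.0], [0.144, -0.99, -0.0], [0.0, 0.0, -1.0]]
wrist_force: [-0.0, 0.2, -1.7]
finger_gap: 0.405
t: 21.72
tcp_pos: [0.4292, -0.3754, 0.0773]
tool_rot: [[0.99, 0.144, -0.0], [0.144, -0.99, 0.0], [-0.0, -0.0, -1.0]]
wrist_force: [0.1, -0.1, -1.4]
finger_gap: 0.409
t: 21.98
tcp_pos: [0.4292, -0.3753, 0.0747]
tool_rot: [[0.99, 0.144, -0.0], [0.144, -0.99, 0.0], [-0.0, -0.0, -1.0]]
wrist_force: [0.4, -0.6, -1.7]
finger_gap: 0.406
tcp in rack mm [-75.2 -43.1  74.7]
```

```bash
python3 -m jog '[{"dx":0,"dy":0,"dz":0.08,"spin":0},{"dx":0,"dy":0,"dz":0,"spin":0}]' - 4;python3 -m jog '[{"dx":0,"dy":0,"dz":0.06,"spin":0},{"dx":0,"dy":0,"dz":0,"spin":0}]' - 4;python3 -m jog '[{"dx":0,"dy":0,"dz":0.06,"spin":0},{"dx":0,"dy":0,"dz":0,"spin":0}]' - 4;python3 -m jog '[{"dx":0,"dy":0,"dz":0.06,"spin":0},{"dx":0,"dy":0,"dz":0,"spin":0}]' - 4; python3 - <<'E'
from h import *
inr()
b=read_camera("side")
cv2.imwrite("pics/g12.png",cv2.resize(b[90:180,250:350],None,fx=6,fy=6,interpolation=2))
E
```

```text
t: 22.22
tcp_pos: [0.4292, -0.3754, 0.0728]
tool_rot: [[0.99, 0.144, -0.0], [0.144, -0.99, 0.0], [-0.0, -0.0, -1.0]]
wrist_force: [0.6, -0.5, -0.7]
finger_gap: 0.405
t: 22.48
tcp_pos: [0.4294, -0.3755, 0.0715]
tool_rot: [[0.99, 0.144, 0.0], [0.144, -0.99, -0.0], [0.0, 0.0, -1.0]]
wrist_force: [0.7, 0.7, -2.3]
finger_gap: 0.41
t: 22.72
tcp_pos: [0.4295, -0.3758, 0.0707]
tool_rot: [[0.99, 0.144, 0.0], [0.144, -0.99, -0.001], [0.0, 0.001, -1.0]]
wrist_force: [-1.5, 1.0, 3.7]
finger_gap: 0.409
t: 22.98
tcp_pos: [0.4295, -0.3759, 0.069]
tool_rot: [[0.99, 0.144, 0.0], [0.144, -0.99, -0.001], [0.0, 0.001, -1.0]]
wrist_force: [-1.9, 0.6, 3.7]
finger_gap: 0.409
tcp in rack mm [-75.  -43.7  69. ]
```

View pics/g12.png

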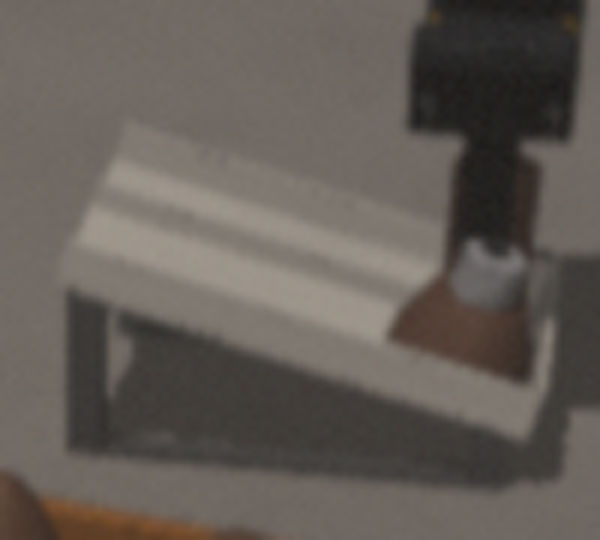

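```bash
python3 -m jog '[{"dx":0,"dy":0,"dz":0.06,"spin":0},{"dx":0,"dy":0,"dz":0,"spin":0}]' - 3;python3 -m jog '[{"dx":0,"dy":0,"dz":0.06,"spin":0},{"dx":0,"dy":0,"dz":0,"spin":0}]' - 3; python3 - <<'E'
from h import *
inr()
b=read_camera("side")
cv2.imwrite("pics/g13.png",cv2.resize(b[90:180,250:350],None,fx=6,fy=6,interpolation=2))
E
```

```text
t: 23.28
tcp_pos: [0.4293, -0.3756, 0.0667]
tool_rot: [[0.99, 0.144, -0.0], [0.144, -0.99, -0.0], [-0.0, 0.0, -1.0]]
wrist_force: [-0.4, -0.6, 2.2]
finger_gap: 0.407
t: 23.52
tcp_pos: [0.4293, -0.3754, 0.0651]
tool_rot: [[0.99, 0.144, -0.0], [0.144, -0.99, 0.0], [-0.0, -0.0, -1.0]]
wrist_force: [-1.8, -0.9, 0.9]
finger_gap: 0.405
tcp in rack mm [-75.2 -43.2  65.1]
```

View pics/g13.png

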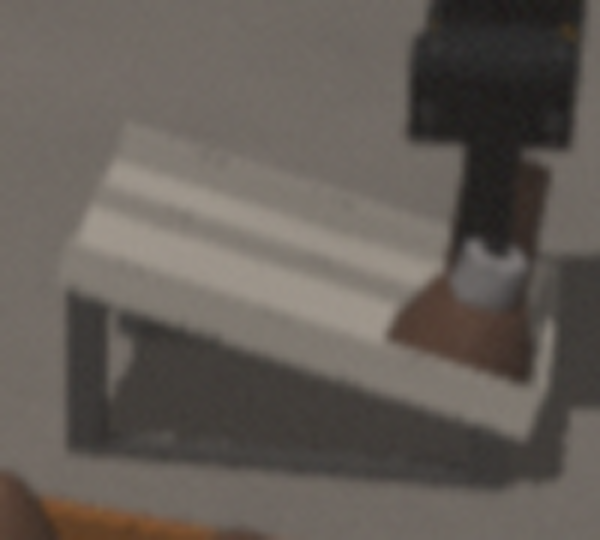

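```bash
python3 -m jog '[{"dx":-0.12,"dy":0,"dz":0.03,"spin":0},{"dx":-0.12,"dy":0,"dz":0.03,"spin":0},{"dx":-0.12,"dy":0,"dz":0.03,"spin":0},{"dx":-0.12,"dy":0,"dz":0.03,"spin":0},{"dx":0,"dy":0,"dz":0,"spin":0}]' - 4;python3 -m jog '[{"dx":-0.1,"dy":0,"dz":0.026,"spin":0},{"dx":0,"dy":0,"dz":0,"spin":0}]' - 4;python3 -m jog '[{"dx":-0.1,"dy":0,"dz":0.026,"spin":0},{"dx":0,"dy":0,"dz":0,"spin":0}]' - 4; python3 - <<'E'
from h import *
inr()
b=read_camera("side")
cv2.imwrite("pics/g14.png",cv2.resize(b[90:180,250:350],None,fx=6,fy=6,interpolation=2))
E
```

```text
t: 24.2
tcp_pos: [0.4172, -0.3771, 0.0623]
tool_rot: [[0.99, 0.144, -0.0], [0.144, -0.99, 0.0], [-0.0, -0.0, -1.0]]
wrist_force: [0.8, -0.3, -1.8]
finger_gap: 0.409
t: 24.45
tcp_pos: [0.4149, -0.3776, 0.0618]
tool_rot: [[0.99, 0.144, -0.0], [0.144, -0.99, -0.0], [-0.0, 0.0, -1.0]]
wrist_force: [1.6, -0.3, -0.8]
finger_gap: 0.403
t: 24.7
tcp_pos: [0.4126, -0.3781, 0.0614]
tool_rot: [[0.99, 0.144, 0.0], [0.144, -0.99, -0.0], [0.0, 0.0, -1.0]]
wrist_force: [2.1, -0.4, -0.3]
finger_gap: 0.408
tcp in rack mm [-92.  -43.5  61.4]
```

View pics/g14.png

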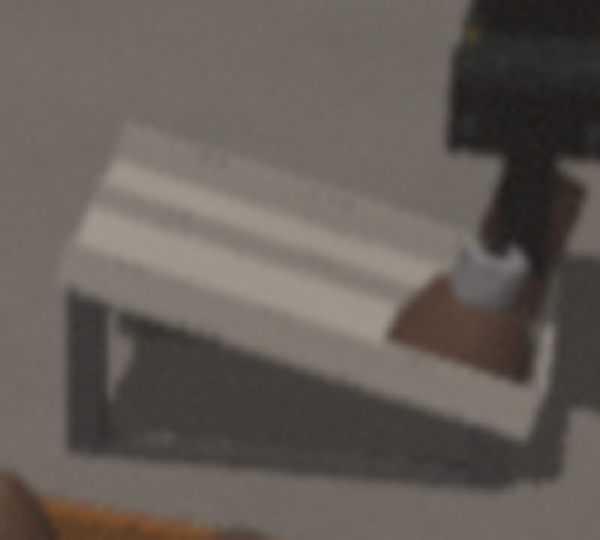

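```bash
python3 -m jog '[{"dx":-0.1,"dy":0,"dz":0.026,"spin":0},{"dx":0,"dy":0,"dz":0,"spin":0}]' - 4; python3 - <<'E'
from h import *
inr()
b=read_camera("side")
cv2.imwrite("pics/g15.png",cv2.resize(b[90:180,250:350],None,fx=6,fy=6,interpolation=2))
E
```

```text
t: 25.0
tcp_pos: [0.4102, -0.3785, 0.0608]
tool_rot: [[0.99, 0.144, 0.001], [0.144, -0.99, -0.001], [0.0, 0.001, -1.0]]
wrist_force: [3.5, -0.0, 0.5]
finger_gap: 0.404
tcp in rack mm [-94.5 -43.6  60.8]
```

View pics/g15.png

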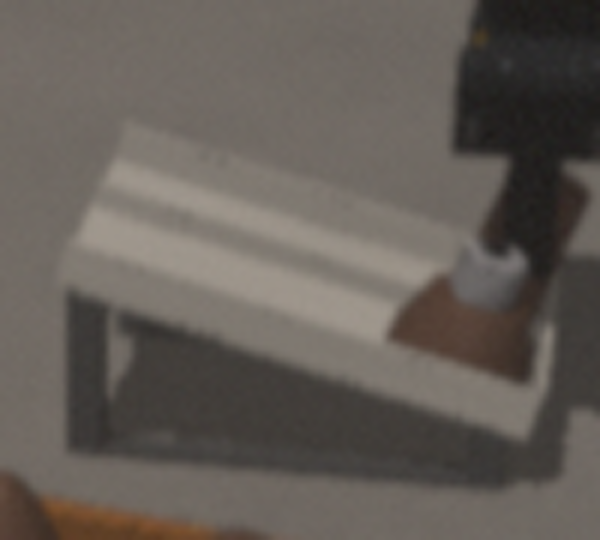

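```bash
python3 -m jog '[{"dx":0.06,"dy":0,"dz":0,"spin":0},{"dx":0,"dy":0,"dz":0,"spin":0}]' - 3; python3 -m jog '[{"dx":0,"dy":0,"dz":0,"spin":0},{"dx":0,"dy":0,"dz":0,"spin":0},{"dx":0,"dy":0,"dz":0,"spin":0},{"dx":0,"dy":0,"dz":0,"spin":0}]' 0.46 ; python3 - <<'E'
from h import *
inr()
b=read_camera("side")
cv2.imwrite("pics/g16.png",cv2.resize(b[90:180,250:350],None,fx=6,fy=6,interpolation=2))
E
```

```text
t: 25.3
tcp_pos: [0.4108, -0.3777, 0.0599]
tool_rot: [[0.989, 0.145, -0.002], [0.145, -0.989, 0.001], [-0.002, -0.001, -1.0]]
wrist_force: [-0.5, 0.4, -1.4]
finger_gap: 0.405
t: 25.8
tcp_pos: [0.4115, -0.3781, 0.0606]
tool_rot: [[0.99, 0.144, -0.0], [0.144, -0.99, -0.0], [-0.0, 0.0, -1.0]]
wrist_force: [-0.1, 0.4, 0.2]
finger_gap: 0.537
tcp in rack mm [-93.1 -43.4  60.6]
```

View pics/g16.png

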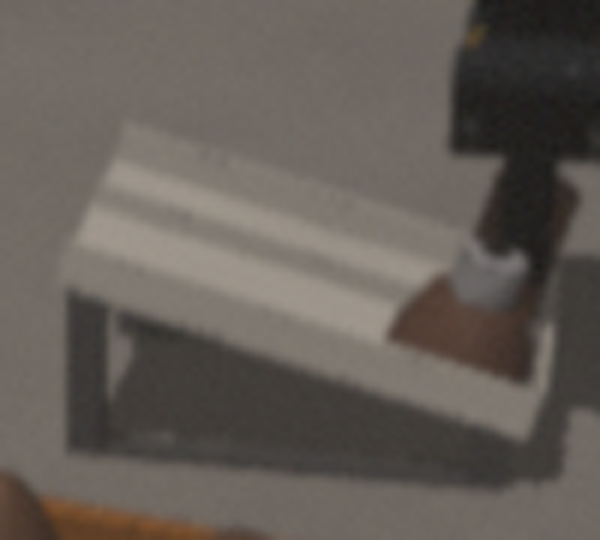

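```bash
python3 -m jog '[{"dx":0,"dy":0,"dz":-0.6,"spin":0},{"dx":0,"dy":0,"dz":-1,"spin":0},{"dx":0,"dy":0,"dz":-1,"spin":0},{"dx":0,"dy":0,"dz":-1,"spin":0},{"dx":0,"dy":0,"dz":-0.4,"spin":-0.2},{"dx":0,"dy":0,"dz":0,"spin":-0.2},{"dx":0,"dy":0,"dz":0,"spin":-0.2},{"dx":0,"dy":0,"dz":0,"spin":-0.2},{"dx":0,"dy":0,"dz":0,"spin":-0.15},{"dx":0,"dy":0,"dz":0,"spin":0}]' 0.3 25; python3 - <<'E'
from h import *
inr(); go(.5477,-.0597,.15,51)
a=read_camera("top");b=read_camera("side")
cv2.imwrite("pics/g17.png",np.hstack([cv2.resize(a[130:290,340:500],(400,400),interpolation=2),cv2.resize(b[90:190,250:350],(400,400),interpolation=2)]))
E
```

```text
t: 27.1
tcp_pos: [0.4118, -0.3783, 0.1617]
tool_rot: [[0.63, 0.777, 0.001], [0.777, -0.63, -0.001], [-0.0, 0.001, -1.0]]
wrist_force: [0.1, -0.8, 0.6]
finger_gap: 0.702
tcp in rack mm [-92.9 -43.6 161.7]
t 27.1 tcp [ 411.8 -378.3  161.7] a 51.0 F [ 0.1 -0.8  0.6] gap 66.7mm
spin total -0.001  after spin: dx 13.33 dy -3.80 dz 0.47  in unspun frame: dx 13.32 dy -3.80
```

View pics/g17.png

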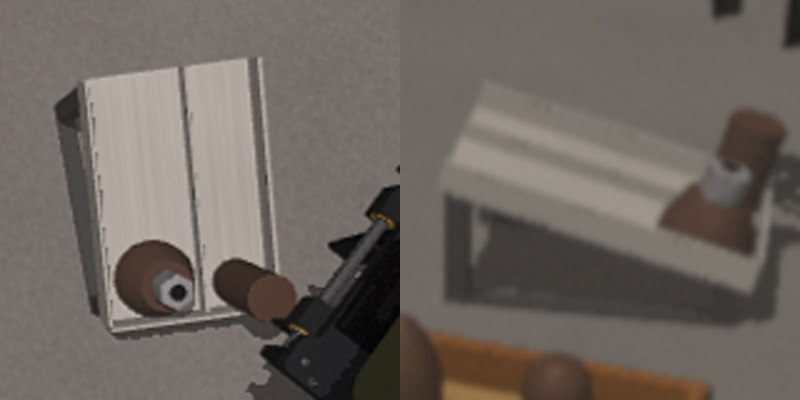

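```bash
python3 -m jog '[{"dx":0.5,"dy":-0.14,"dz":0,"spin":0},{"dx":0.95,"dy":-0.27,"dz":0,"spin":0},{"dx":0.95,"dy":-0.27,"dz":0,"spin":0},{"dx":0.95,"dy":-0.27,"dz":0,"spin":0},{"dx":0.95,"dy":-0.27,"dz":0,"spin":0},{"dx":0.95,"dy":-0.27,"dz":0,"spin":0},{"dx":0.95,"dy":-0.27,"dz":0,"spin":0},{"dx":0.95,"dy":-0.27,"dz":0,"spin":0},{"dx":0.95,"dy":-0.27,"dz":0,"spin":0},{"dx":0.95,"dy":-0.27,"dz":0,"spin":0},{"dx":0.95,"dy":-0.27,"dz":0,"spin":0},{"dx":0.95,"dy":-0.27,"dz":0,"spin":0},{"dx":0.95,"dy":-0.27,"dz":0,"spin":0},{"dx":0.95,"dy":-0.27,"dz":0,"spin":0},{"dx":0.48,"dy":-0.14,"dz":0,"spin":0},{"dx":0,"dy":0,"dz":0,"spin":0},{"dx":0,"dy":0,"dz":0,"spin":0}]' 0.22 25; python3 - <<'E'
from h import *
go(.5477,-.0597,.10,51)
a=read_camera("top");b=read_camera("side")
cv2.imwrite("pics/g18.png",np.hstack([cv2.resize(a[130:290,340:500],(400,400),interpolation=2),cv2.resize(b[110:230,190:310],(400,400),interpolation=2)]))
E
```

```text
t: 29.32
tcp_pos: [0.5471, -0.0597, 0.1605]
tool_rot: [[0.629, 0.777, -0.0], [0.777, -0.629, -0.0], [-0.0, -0.0, -1.0]]
wrist_force: [-0.0, -0.4, 0.0]
finger_gap: 0.779
t 29.3 tcp [547.1 -59.7 160.5] a 51.0 F [-0.  -0.4  0. ] gap 74.0mm
spin total 0.001  after spin: dx 0.02 dy 0.02 dz 2.42  in unspun frame: dx 0.02 dy 0.02
```

View pics/g18.png

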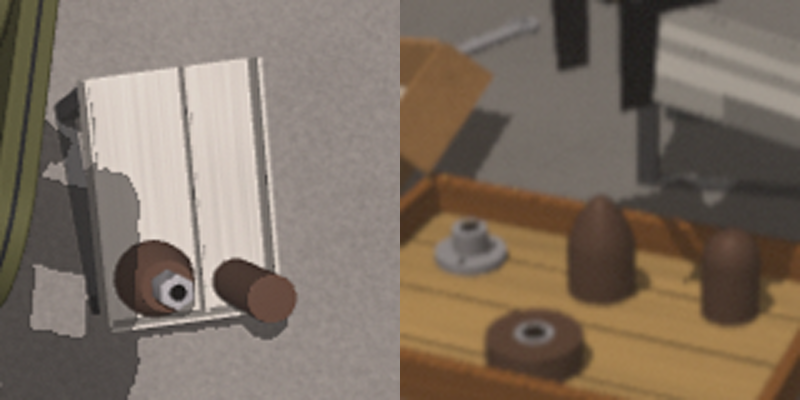

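```bash
python3 -m jog '[{"dx":0,"dy":0,"dz":0.9,"spin":0},{"dx":0,"dy":0,"dz":0.9,"spin":0},{"dx":0,"dy":0,"dz":0.9,"spin":0},{"dx":0,"dy":0,"dz":0.9,"spin":0},{"dx":0,"dy":0,"dz":0.9,"spin":0},{"dx":0,"dy":0,"dz":0.7,"spin":0},{"dx":0,"dy":0,"dz":0.4,"spin":0},{"dx":0,"dy":0,"dz":0,"spin":0},{"dx":0,"dy":0,"dz":0,"spin":0}]';python3 -m jog '[{"dx":0,"dy":0,"dz":0,"spin":0},{"dx":0,"dy":0,"dz":0,"spin":0},{"dx":0,"dy":0,"dz":0,"spin":0},{"dx":0,"dy":0,"dz":0,"spin":0},{"dx":0,"dy":0,"dz":0,"spin":0},{"dx":0,"dy":0,"dz":0,"spin":0}]' 1 25
cat >> h.py <<'E'
def tilted(Bs,prf):
    t=np.radians(15);R=np.array([[np.cos(t),0,-np.sin(t)],[0,1,0],[np.sin(t),0,np.cos(t)]]);th=np.linspace(0,6.28,60)
    out=[]
    for r,h in prf: out.append(place(np.asarray(Bs)+(R@np.array([r*np.cos(th),r*np.sin(th),0*th+h])).T,rack))
    return out
E
python3 - <<'E'
from h import *
im=cv2.imread("pics/g18.png")[:, :400]; im=cv2.resize(im,None,fx=1.5,fy=1.5)
S=tilted([-.0681,.0295,.0385],[(.033,0),(.033,.01),(.0135,.055)])+tilted([-.0807,-.0425,.0352],[(.02,0),(.02,.065)])+[place(rackL,rack)]
for P in S: cv2.polylines(im,[np.int32(((proj(P)-[340,130]+.5)*3.75)*8)],True,(255,255,0),1,16,3)
cv2.imwrite("pics/ov.png",im)
E
```

```text
t: 30.55
tcp_pos: [0.5481, -0.0596, 0.0214]
tool_rot: [[0.629, 0.778, 0.002], [0.778, -0.629, -0.0], [0.001, 0.001, -1.0]]
wrist_force: [0.3, -0.0, 0.6]
finger_gap: 0.778
t: 31.3
tcp_pos: [0.5477, -0.0595, 0.0209]
tool_rot: [[0.629, 0.778, 0.001], [0.778, -0.629, -0.0], [0.0, 0.001, -1.0]]
wrist_force: [1.2, -1.0, 2.0]
finger_gap: 0.494
```

View pics/ov.png

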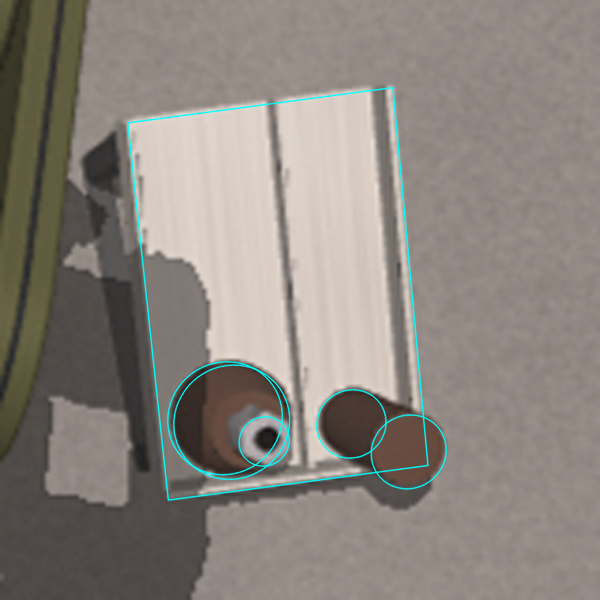

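```bash
python3 -m jog '[{"dx":0,"dy":0,"dz":-0.4,"spin":0},{"dx":0,"dy":0,"dz":-0.9,"spin":0},{"dx":0,"dy":0,"dz":-1,"spin":0},{"dx":0,"dy":0,"dz":-1,"spin":0},{"dx":0,"dy":0,"dz":-0.9,"spin":0},{"dx":0,"dy":0,"dz":0,"spin":0}]'; python3 - <<'E'
from h import *
for y in(.044,-.044):
  w=place([(0,y,.07)],tray)[0];print(w); go(*w,51.1)
E
```

```text
t: 32.05
tcp_pos: [0.5485, -0.0596, 0.1276]
tool_rot: [[0.629, 0.778, 0.004], [0.778, -0.629, -0.001], [0.002, 0.003, -1.0]]
wrist_force: [-0.7, 0.4, -2.4]
finger_gap: 0.5
[0.47740535 0.38124883 0.07      ]
t 32.0 tcp [548.5 -59.6 127.6] a 51.0 F [-0.7  0.4 -2.4] gap 47.5mm
spin total -0.001  after spin: dx 11.94 dy -13.28 dz 2.31  in unspun frame: dx 11.92 dy -13.30
[0.48679465 0.29375117 0.07      ]
t 32.0 tcp [548.5 -59.6 127.6] a 51.0 F [-0.7  0.4 -2.4] gap 47.5mm
spin total -0.001  after spin: dx 9.45 dy -10.79 dz 2.31  in unspun frame: dx 9.44 dy -10.81
```

```bash
python3 -m jog '[{"dx":0.48,"dy":-0.54,"dz":0,"spin":0},{"dx":0.88,"dy":-0.98,"dz":0,"spin":0},{"dx":0.88,"dy":-0.98,"dz":0,"spin":0},{"dx":0.88,"dy":-0.98,"dz":0,"spin":0},{"dx":0.88,"dy":-0.98,"dz":0,"spin":0},{"dx":0.88,"dy":-0.98,"dz":0,"spin":0},{"dx":0.88,"dy":-0.98,"dz":0,"spin":0},{"dx":0.88,"dy":-0.98,"dz":0,"spin":0},{"dx":0.88,"dy":-0.98,"dz":0,"spin":0},{"dx":0.88,"dy":-0.98,"dz":0,"spin":0},{"dx":0.88,"dy":-0.98,"dz":0,"spin":0},{"dx":0.88,"dy":-0.98,"dz":0,"spin":0},{"dx":0.88,"dy":-0.98,"dz":0,"spin":0},{"dx":0.88,"dy":-0.98,"dz":0,"spin":0},{"dx":0,"dy":0,"dz":0.5,"spin":0},{"dx":0,"dy":0,"dz":0.5,"spin":0},{"dx":0,"dy":0,"dz":0.5,"spin":0},{"dx":0,"dy":0,"dz":0.3,"spin":0},{"dx":0,"dy":0,"dz":0,"spin":0},{"dx":0,"dy":0,"dz":0,"spin":0}]'; python3 - <<'E'
from h import *
w=place([(0,.044,.03)],tray)[0];go(*w,51.1)
a=read_camera("top");b=read_camera("side")
cv2.imwrite("pics/g19.png",np.hstack([cv2.resize(a[130:290,30:190],(400,400),interpolation=2),cv2.resize(b[225:384,120:279],(400,400),interpolation=2)]))
E
```

```text
t: 34.55
tcp_pos: [0.477, 0.3811, 0.0811]
tool_rot: [[0.629, 0.777, 0.001], [0.777, -0.629, 0.001], [0.001, 0.0, -1.0]]
wrist_force: [0.0, 0.7, -2.2]
finger_gap: 0.495
t 34.5 tcp [477.  381.1  81.1] a 51.0 F [ 0.   0.7 -2.2] gap 47.0mm
spin total -0.002  after spin: dx 0.02 dy 0.01 dz 2.04  in unspun frame: dx 0.01 dy 0.01
```

View pics/g19.png

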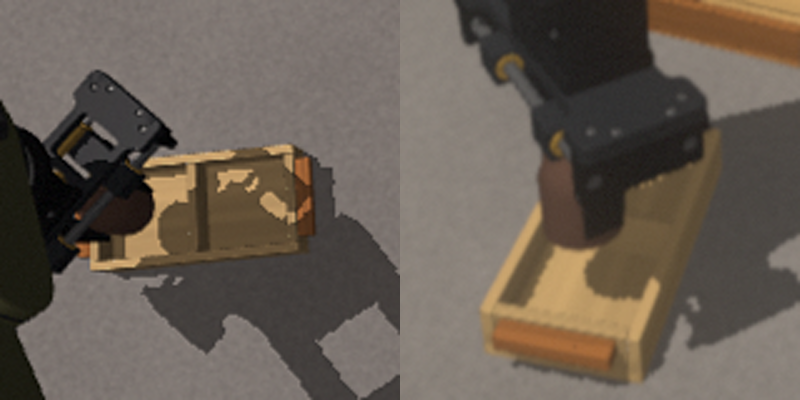

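```bash
python3 -m jog '[{"dx":0,"dy":0,"dz":0.5,"spin":0},{"dx":0,"dy":0,"dz":0.6,"spin":0},{"dx":0,"dy":0,"dz":0.6,"spin":0},{"dx":0,"dy":0,"dz":0.4,"spin":0},{"dx":0,"dy":0,"dz":0,"spin":0},{"dx":0,"dy":0,"dz":0,"spin":0}]'; python3 -m jog '[{"dx":0,"dy":0,"dz":0.1,"spin":0},{"dx":0,"dy":0,"dz":0,"spin":0}]';  python3 -m jog '[{"dx":0,"dy":0,"dz":0.05,"spin":0},{"dx":0,"dy":0,"dz":0,"spin":0}]';  python3 -m jog '[{"dx":0,"dy":0,"dz":0.05,"spin":0},{"dx":0,"dy":0,"dz":0,"spin":0}]'
```

```text
t: 35.4
tcp_pos: [0.4768, 0.3813, 0.0284]
tool_rot: [[0.629, 0.778, 0.001], [0.778, -0.629, 0.0], [0.001, 0.0, -1.0]]
wrist_force: [0.8, 0.2, -2.0]
finger_gap: 0.498
t: 35.65
tcp_pos: [0.4766, 0.3812, 0.0258]
tool_rot: [[0.629, 0.778, 0.0], [0.778, -0.629, 0.0], [0.0, 0.0, -1.0]]
wrist_force: [-0.2, -0.1, -2.8]
finger_gap: 0.501
t: 35.9
tcp_pos: [0.4765, 0.381, 0.0243]
tool_rot: [[0.629, 0.778, -0.0], [0.778, -0.629, -0.0], [-0.0, -0.0, -1.0]]
wrist_force: [-0.6, 0.5, -2.3]
finger_gap: 0.495
t: 36.15
tcp_pos: [0.4764, 0.381, 0.0229]
tool_rot: [[0.629, 0.778, -0.0], [0.778, -0.629, -0.0], [-0.0, -0.0, -1.0]]
wrist_force: [0.2, 0.6, -2.0]
finger_gap: 0.497
```

```bash
python3 -m jog '[{"dx":0,"dy":0,"dz":0.06,"spin":0},{"dx":0,"dy":0,"dz":0,"spin":0}]';  python3 -m jog '[{"dx":0,"dy":0,"dz":0.04,"spin":0},{"dx":0,"dy":0,"dz":0,"spin":0}]'
```

```text
t: 36.4
tcp_pos: [0.4764, 0.381, 0.0213]
tool_rot: [[0.629, 0.778, -0.0], [0.778, -0.629, -0.0], [-0.0, -0.0, -1.0]]
wrist_force: [0.0, 0.7, -3.1]
finger_gap: 0.495
t: 36.65
tcp_pos: [0.4766, 0.3812, 0.0209]
tool_rot: [[0.629, 0.778, 0.0], [0.778, -0.629, 0.0], [0.0, 0.0, -1.0]]
wrist_force: [-0.5, -0.5, 0.4]
finger_gap: 0.498
```

```bash
python3 -m jog '[{"dx":0,"dy":0,"dz":0,"spin":0},{"dx":0,"dy":0,"dz":0,"spin":0},{"dx":0,"dy":0,"dz":0,"spin":0},{"dx":0,"dy":0,"dz":0,"spin":0}]' 0.38; python3 -m jog '[{"dx":0,"dy":0,"dz":-0.4,"spin":0},{"dx":0,"dy":0,"dz":-0.8,"spin":0},{"dx":0,"dy":0,"dz":-1,"spin":0},{"dx":0,"dy":0,"dz":-1,"spin":0},{"dx":0,"dy":0,"dz":-1,"spin":0},{"dx":0,"dy":0,"dz":-0.8,"spin":0},{"dx":0,"dy":0,"dz":0,"spin":0}]' 0.4 25; python3 - <<'E'
from h import *
go(.6540,-.0700,.14,51.1)
b=read_camera("side")
cv2.imwrite("pics/g20.png",cv2.resize(b[225:384,120:279],(500,500),interpolation=2))
E
```

```text
t: 37.15
tcp_pos: [0.4765, 0.3811, 0.0206]
tool_rot: [[0.629, 0.778, 0.0], [0.778, -0.629, 0.0], [0.0, 0.0, -1.0]]
wrist_force: [-0.0, 0.4, 0.5]
finger_gap: 0.62
t: 38.02
tcp_pos: [0.4778, 0.382, 0.1488]
tool_rot: [[0.629, 0.778, 0.004], [0.778, -0.629, 0.003], [0.005, 0.002, -1.0]]
wrist_force: [-0.5, -0.8, -0.6]
finger_gap: 0.6
t 38.0 tcp [477.8 382.  148.8] a 51.1 F [-0.5 -0.8 -0.6] gap 57.0mm
spin total -0.001  after spin: dx -9.65 dy 16.84 dz 0.35  in unspun frame: dx -9.63 dy 16.85
```

View pics/g20.png

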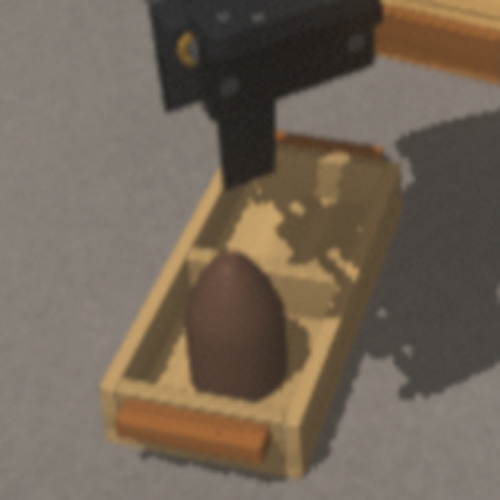

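```bash
python3 - <<'E'
from h import *
for z in (0,.08,.12):
  for p in [(313,111),(398,106),(288,44),(293,95),(305,108)]: print(z,p,np.round(ray(p,z)[:2],3))
print(np.degrees(crate[2]))
E
```

```text
0 (313, 111) [ 0.733 -0.126]
0 (398, 106) [ 0.746 -0.328]
0 (288, 44) [ 0.906 -0.067]
0 (293, 95) [ 0.774 -0.079]
0 (305, 108) [ 0.741 -0.107]
0.08 (313, 111) [ 0.703 -0.116]
0.08 (398, 106) [ 0.715 -0.299]
0.08 (288, 44) [ 0.86  -0.062]
0.08 (293, 95) [ 0.74  -0.072]
0.08 (305, 108) [ 0.71  -0.098]
0.12 (313, 111) [ 0.688 -0.11 ]
0.12 (398, 106) [ 0.699 -0.285]
0.12 (288, 44) [ 0.837 -0.059]
0.12 (293, 95) [ 0.723 -0.069]
0.12 (305, 108) [ 0.694 -0.094]
-3.2887777440509254
```

```bash
python3 -m jog '[{"dx":-0.38,"dy":0.69,"dz":0,"spin":0},{"dx":-0.545,"dy":0.95,"dz":0,"spin":0},{"dx":-0.545,"dy":0.95,"dz":0,"spin":0},{"dx":-0.545,"dy":0.95,"dz":0,"spin":0},{"dx":-0.545,"dy":0.95,"dz":0,"spin":0},{"dx":-0.545,"dy":0.95,"dz":0,"spin":0},{"dx":-0.545,"dy":0.95,"dz":0,"spin":0},{"dx":-0.545,"dy":0.95,"dz":0,"spin":0},{"dx":-0.545,"dy":0.95,"dz":0,"spin":0},{"dx":-0.545,"dy":0.95,"dz":0,"spin":0},{"dx":-0.545,"dy":0.95,"dz":0,"spin":0},{"dx":-0.545,"dy":0.95,"dz":0,"spin":0},{"dx":-0.545,"dy":0.95,"dz":0,"spin":0},{"dx":-0.545,"dy":0.95,"dz":0,"spin":0},{"dx":-0.545,"dy":0.95,"dz":0,"spin":0},{"dx":-0.545,"dy":0.95,"dz":0,"spin":0},{"dx":-0.545,"dy":0.95,"dz":0,"spin":0},{"dx":-0.545,"dy":0.95,"dz":0,"spin":0}]'; python3 -m jog '[{"dx":0,"dy":0,"dz":0,"spin":0.2},{"dx":0,"dy":0,"dz":0,"spin":0.2},{"dx":0,"dy":0,"dz":0,"spin":0.2},{"dx":0,"dy":0,"dz":0,"spin":0.2},{"dx":0,"dy":0,"dz":0,"spin":0.2},{"dx":0,"dy":0,"dz":0,"spin":0.2},{"dx":0,"dy":0,"dz":0,"spin":0.2},{"dx":0,"dy":0,"dz":0,"spin":0.2},{"dx":0,"dy":0,"dz":0,"spin":0.2},{"dx":0,"dy":0,"dz":0,"spin":0.2},{"dx":0,"dy":0,"dz":0,"spin":0}]' 0.4; python3 - <<'E'
from h import *
go(.6540,-.0700,.06,-38.9)
a=read_camera("top");b=read_camera("side")
cv2.imwrite("pics/g21.png",np.hstack([cv2.resize(a[130:290,30:190],(400,400),interpolation=2),cv2.resize(b[110:230,140:260],(400,400),interpolation=2)]))
E
```

```text
t: 40.33
tcp_pos: [0.6515, -0.073, 0.144]
tool_rot: [[0.629, 0.777, -0.003], [0.777, -0.629, 0.0], [-0.001, -0.002, -1.0]]
wrist_force: [0.3, 0.4, -0.2]
finger_gap: 0.603
t: 41.7
tcp_pos: [0.6519, -0.0719, 0.1447]
tool_rot: [[0.779, -0.628, -0.001], [-0.628, -0.779, 0.0], [-0.001, 0.001, -1.0]]
wrist_force: [-0.4, 0.2, -0.6]
finger_gap: 0.6
t 41.7 tcp [651.9 -71.9 144.7] a -38.9 F [-0.4  0.2 -0.6] gap 57.0mm
spin total 0.001  after spin: dx 0.02 dy -0.11 dz 3.39  in unspun frame: dx 0.02 dy -0.12
```

View pics/g21.png

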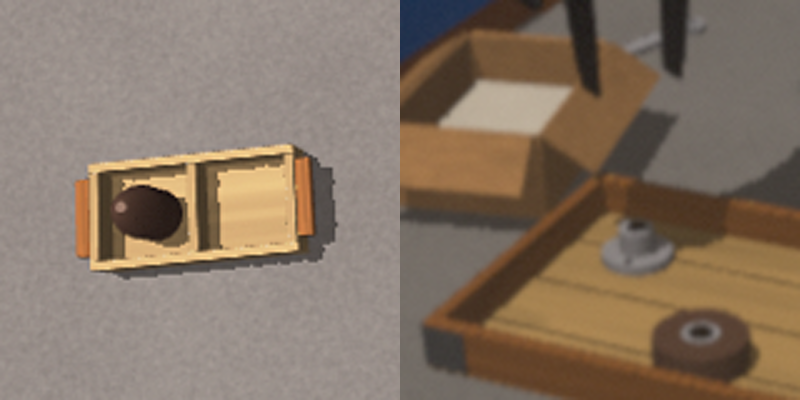

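Cone is centred in its pocket. I'll descend onto the flange.

```bash
python3 -m jog '[{"dx":0.02,"dy":-0.1,"dz":0.8,"spin":0},{"dx":0,"dy":0,"dz":0.9,"spin":0},{"dx":0,"dy":0,"dz":0.9,"spin":0},{"dx":0,"dy":0,"dz":0.9,"spin":0},{"dx":0,"dy":0,"dz":0.8,"spin":0},{"dx":0,"dy":0,"dz":0.4,"spin":0},{"dx":0,"dy":0,"dz":0,"spin":0},{"dx":0,"dy":0,"dz":0,"spin":0}]'; python3 -m jog '[{"dx":0,"dy":0,"dz":0.15,"spin":0},{"dx":0,"dy":0,"dz":0,"spin":0}]'; python3 - <<'E'
from h import *
go(.6540,-.0700,.0195,-38.9)
b=read_camera("side")
cv2.imwrite("pics/g22.png",cv2.resize(b[130:230,150:250],(500,500),interpolation=2))
E
```

```text
t: 42.8
tcp_pos: [0.6551, -0.0696, 0.0291]
tool_rot: [[0.778, -0.629, 0.002], [-0.629, -0.778, -0.0], [0.002, -0.001, -1.0]]
wrist_force: [0.3, 0.1, 0.1]
finger_gap: 0.6
t: 43.05
tcp_pos: [0.6544, -0.0695, 0.0246]
tool_rot: [[0.778, -0.629, 0.0], [-0.629, -0.778, -0.0], [0.0, -0.0, -1.0]]
wrist_force: [-0.9, 0.8, 0.1]
finger_gap: 0.599
t 43.0 tcp [654.4 -69.5  24.6] a -39.0 F [-0.9  0.8  0.1] gap 56.9mm
spin total -0.001  after spin: dx 0.00 dy 0.03 dz 0.20  in unspun frame: dx 0.00 dy 0.03
```

View pics/g22.png

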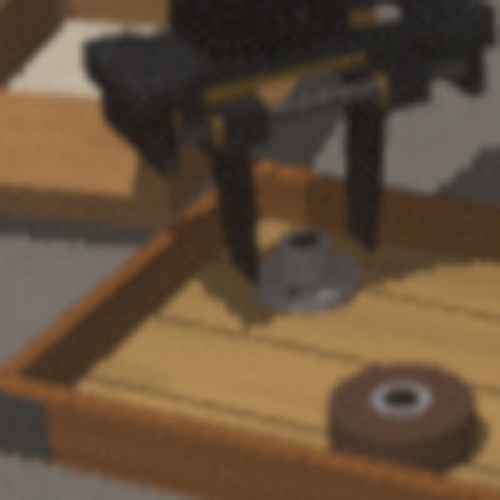

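```bash
python3 -m jog '[{"dx":0,"dy":0,"dz":0.18,"spin":0},{"dx":0,"dy":0,"dz":0,"spin":0}]'; python3 -m jog '[{"dx":0,"dy":0,"dz":0,"spin":0},{"dx":0,"dy":0,"dz":0,"spin":0},{"dx":0,"dy":0,"dz":0,"spin":0},{"dx":0,"dy":0,"dz":0,"spin":0},{"dx":0,"dy":0,"dz":0,"spin":0}]' 1 30; python3 -m jog '[{"dx":0,"dy":0,"dz":-0.4,"spin":0},{"dx":0,"dy":0,"dz":-0.9,"spin":0},{"dx":0,"dy":0,"dz":-1,"spin":0},{"dx":0,"dy":0,"dz":-1,"spin":0},{"dx":0,"dy":0,"dz":-1,"spin":0},{"dx":0,"dy":0,"dz":0,"spin":0}]'; python3 - <<'E'
from h import *
w=place([(0,-.044,.06)],tray)[0];go(*w,-38.9)
b=read_camera("side")
cv2.imwrite("pics/g23.png",cv2.resize(b[80:230,120:270],(500,500),interpolation=2))
E
```

```text
t: 43.35
tcp_pos: [0.6538, -0.0694, 0.0192]
tool_rot: [[0.778, -0.629, -0.001], [-0.629, -0.778, 0.0], [-0.001, 0.0, -1.0]]
wrist_force: [-0.2, 0.4, 0.4]
finger_gap: 0.599
t: 43.98
tcp_pos: [0.6544, -0.0694, 0.0199]
tool_rot: [[0.778, -0.629, 0.0], [-0.629, -0.778, 0.0], [0.0, -0.0, -1.0]]
wrist_force: [-0.0, -0.4, -1.4]
finger_gap: 0.266
t: 44.72
tcp_pos: [0.6566, -0.0699, 0.1321]
tool_rot: [[0.778, -0.629, 0.007], [-0.629, -0.778, -0.001], [0.007, -0.004, -1.0]]
wrist_force: [0.4, 0.4, -2.0]
finger_gap: 0.269
t 44.7 tcp [656.6 -69.9 132.1] a -38.9 F [ 0.4  0.4 -2. ] gap 25.6mm
spin total -0.001  after spin: dx -14.42 dy -7.05 dz 2.88  in unspun frame: dx -14.45 dy -7.03
```

View pics/g23.png

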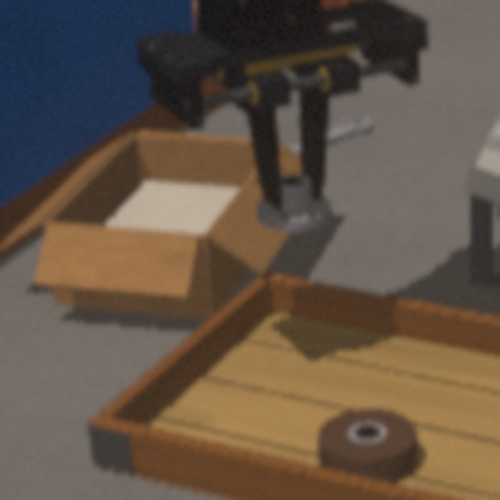

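```bash
python3 -m jog '[{"dx":-0.5,"dy":-0.25,"dz":0,"spin":0},{"dx":-0.93,"dy":-0.453,"dz":0,"spin":0},{"dx":-0.93,"dy":-0.453,"dz":0,"spin":0},{"dx":-0.93,"dy":-0.453,"dz":0,"spin":0},{"dx":-0.93,"dy":-0.453,"dz":0,"spin":0},{"dx":-0.93,"dy":-0.453,"dz":0,"spin":0},{"dx":-0.93,"dy":-0.453,"dz":0,"spin":0},{"dx":-0.93,"dy":-0.453,"dz":0,"spin":0},{"dx":-0.93,"dy":-0.453,"dz":0,"spin":0},{"dx":-0.93,"dy":-0.453,"dz":0,"spin":0},{"dx":-0.93,"dy":-0.453,"dz":0,"spin":0},{"dx":-0.93,"dy":-0.453,"dz":0,"spin":0},{"dx":-0.93,"dy":-0.453,"dz":0,"spin":0},{"dx":-0.93,"dy":-0.453,"dz":0,"spin":0},{"dx":-0.93,"dy":-0.453,"dz":0,"spin":0},{"dx":-0.93,"dy":-0.453,"dz":0,"spin":0},{"dx":0,"dy":0,"dz":0.8,"spin":0},{"dx":0,"dy":0,"dz":0.8,"spin":0},{"dx":0,"dy":0,"dz":0.6,"spin":0},{"dx":0,"dy":0,"dz":0,"spin":0}]'; python3 - <<'E'
from h import *
w=place([(0,-.044,.0205)],tray)[0];go(*w,-38.9)
a=read_camera("top");b=read_camera("side")
cv2.imwrite("pics/g24.png",np.hstack([cv2.resize(a[130:290,30:190],(400,400),interpolation=2),cv2.resize(b[225:384,120:279],(400,400),interpolation=2)]))
E
```

```text
t: 47.28
tcp_pos: [0.4827, 0.2933, 0.0696]
tool_rot: [[0.777, -0.629, -0.004], [-0.629, -0.777, -0.002], [-0.002, 0.004, -1.0]]
wrist_force: [0.5, -0.3, -1.3]
finger_gap: 0.266
t 47.3 tcp [482.7 293.3  69.6] a -39.0 F [ 0.5 -0.3 -1.3] gap 25.3mm
spin total -0.002  after spin: dx 0.12 dy -0.12 dz 1.97  in unspun frame: dx 0.12 dy -0.13
```

View pics/g24.png

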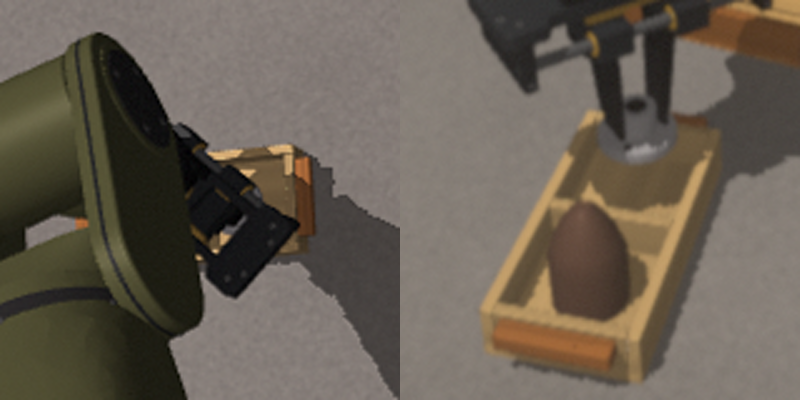

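```bash
python3 -m jog '[{"dx":0.1,"dy":-0.1,"dz":0.6,"spin":0},{"dx":0,"dy":0,"dz":0.6,"spin":0},{"dx":0,"dy":0,"dz":0.5,"spin":0},{"dx":0,"dy":0,"dz":0,"spin":0},{"dx":0,"dy":0,"dz":0,"spin":0}]'; python3 -m jog '[{"dx":0,"dy":0,"dz":0.1,"spin":0},{"dx":0,"dy":0,"dz":0,"spin":0}]';  python3 -m jog '[{"dx":0,"dy":0,"dz":0.06,"spin":0},{"dx":0,"dy":0,"dz":0,"spin":0}]';  python3 -m jog '[{"dx":0,"dy":0,"dz":0.05,"spin":0},{"dx":0,"dy":0,"dz":0,"spin":0}]'
```

```text
t: 48.0
tcp_pos: [0.4877, 0.2951, 0.0298]
tool_rot: [[0.778, -0.629, 0.0], [-0.629, -0.778, 0.0], [0.0, -0.0, -1.0]]
wrist_force: [0.5, -0.2, -0.9]
finger_gap: 0.265
t: 48.25
tcp_pos: [0.4877, 0.2951, 0.0276]
tool_rot: [[0.778, -0.629, 0.0], [-0.629, -0.778, 0.0], [0.0, -0.0, -1.0]]
wrist_force: [0.7, 1.9, -1.8]
finger_gap: 0.267
t: 48.5
tcp_pos: [0.4875, 0.295, 0.0258]
tool_rot: [[0.778, -0.629, -0.0], [-0.629, -0.778, -0.0], [-0.0, 0.0, -1.0]]
wrist_force: [1.1, 0.4, -2.0]
finger_gap: 0.264
t: 48.75
tcp_pos: [0.4875, 0.2949, 0.0244]
tool_rot: [[0.778, -0.629, -0.0], [-0.629, -0.778, -0.0], [-0.0, 0.0, -1.0]]
wrist_force: [0.2, -0.6, -2.2]
finger_gap: 0.267
```

```bash
python3 -m jog '[{"dx":0,"dy":0,"dz":0.1,"spin":0},{"dx":0,"dy":0,"dz":0,"spin":0}]'; python3 -m jog '[{"dx":0,"dy":0,"dz":0.06,"spin":0},{"dx":0,"dy":0,"dz":0,"spin":0}]';  python3 -m jog '[{"dx":0,"dy":0,"dz":0.04,"spin":0},{"dx":0,"dy":0,"dz":0,"spin":0}]'
```

```text
t: 49.0
tcp_pos: [0.4873, 0.2949, 0.0217]
tool_rot: [[0.778, -0.629, -0.001], [-0.629, -0.778, -0.0], [-0.0, 0.001, -1.0]]
wrist_force: [0.0, -0.8, -1.7]
finger_gap: 0.264
t: 49.25
tcp_pos: [0.4875, 0.2949, 0.0204]
tool_rot: [[0.778, -0.629, -0.0], [-0.629, -0.778, -0.0], [-0.0, 0.0, -1.0]]
wrist_force: [0.4, -0.8, -2.2]
finger_gap: 0.27
t: 49.5
tcp_pos: [0.4877, 0.295, 0.0199]
tool_rot: [[0.778, -0.629, 0.0], [-0.629, -0.778, 0.0], [0.0, -0.0, -1.0]]
wrist_force: [-0.6, -0.6, 0.1]
finger_gap: 0.266
```

Contact at the grasp height. I'll release, rise and move clear for a final check.

```bash
python3 -m jog '[{"dx":0,"dy":0,"dz":0,"spin":0},{"dx":0,"dy":0,"dz":0,"spin":0},{"dx":0,"dy":0,"dz":0,"spin":0},{"dx":0,"dy":0,"dz":0,"spin":0}]' 0.55; python3 -m jog '[{"dx":0,"dy":0,"dz":-0.4,"spin":0},{"dx":0,"dy":0,"dz":-0.8,"spin":0},{"dx":0,"dy":0,"dz":-1,"spin":0},{"dx":0,"dy":0,"dz":-1,"spin":0},{"dx":0,"dy":0,"dz":-1,"spin":0},{"dx":0,"dy":0,"dz":-1,"spin":0},{"dx":-0.9,"dy":0.9,"dz":0,"spin":0},{"dx":-0.9,"dy":0.9,"dz":0,"spin":0},{"dx":-0.9,"dy":0.9,"dz":0,"spin":0},{"dx":-0.9,"dy":0.9,"dz":0,"spin":0},{"dx":-0.9,"dy":0.9,"dz":0,"spin":0},{"dx":0,"dy":0.9,"dz":0,"spin":0},{"dx":0,"dy":0.9,"dz":0,"spin":0},{"dx":0,"dy":0.9,"dz":0,"spin":0},{"dx":0,"dy":0,"dz":0,"spin":0}]'; python3 - <<'E'
from h import *
s=ctrl.state();print(s['t'],s['tcp_pos'])
a=read_camera("top");b=read_camera("side")
cv2.imwrite("pics/f_top.png",a);cv2.imwrite("pics/f_side.png",b)
obj=h_obj=None
import h
tc=place([(0,.044,0),(0,-.044,0)],tray)
h.obj['cone']=tuple(tc[0,:2]);h.obj['flange']=tuple(tc[1,:2])
h.obj.pop('cup');h.obj.pop('plug')
im=h.overlay(a,"top",4);cv2.imwrite("pics/f_o1.png",np.hstack([im[700:1060,220:640],im[700:1060,840:1200]]))
S=tilted([-.0681,.0295,.0385],[(.033,0),(.033,.01),(.0135,.055)])+tilted([-.0807,-.0425,.0352],[(.02,0),(.02,.065)])
i4=im.copy()
for P in S: cv2.polylines(i4,[np.int32(((proj(P)+.5)*4)*8)],True,(255,255,0),1,16,3)
cv2.imwrite("pics/f_o2.png",i4[600:1080,1440:1880])
E
```

```text
t: 50.0
tcp_pos: [0.4876, 0.295, 0.0196]
tool_rot: [[0.778, -0.629, 0.0], [-0.629, -0.778, 0.0], [0.0, -0.0, -1.0]]
wrist_force: [-0.8, 0.1, -0.7]
finger_gap: 0.447
t: 51.88
tcp_pos: [0.287, 0.2256, 0.151]
tool_rot: [[0.777, -0.629, 0.003], [-0.629, -0.777, 0.002], [0.001, -0.003, -1.0]]
wrist_force: [0.3, -0.1, 1.3]
finger_gap: 0.449
51.875 [0.2870013  0.22556135 0.15095385]
```

View pics/f_o1.png

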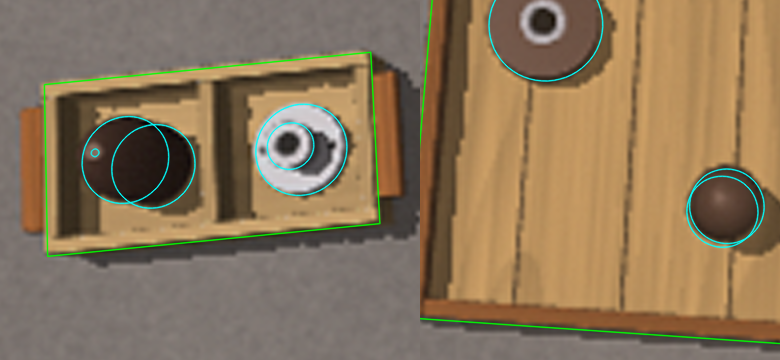

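View pics/f_o2.png

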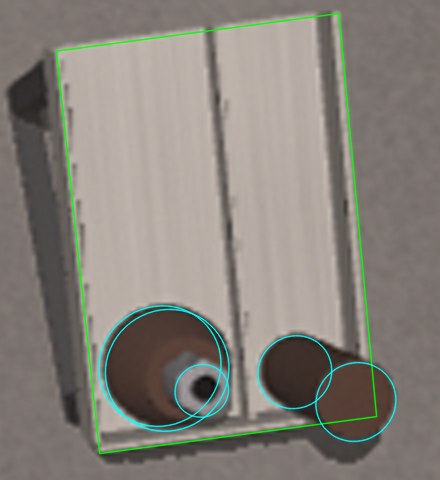

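View pics/f_side.png

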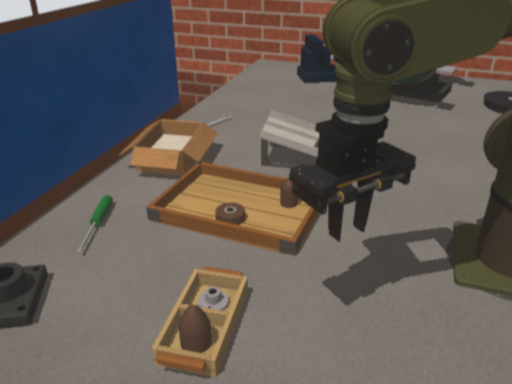

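```bash
python3 -c "
from workcell import ctrl
print(ctrl.hand_in()); print(ctrl.state()['t'])"
```

```text
the job is handed in; nothing more can be done
None
the job is handed in; nothing more can be done
```

Both kits are made up and the job is handed in, at about 52 s of the 122 s allowed; no verdict is reported.

- **Rack:** I lowered the cup wheel and plug wheel onto their lanes and let them tilt to the slope in a light grip. I then slid each down to the stop, where contact forces of about 6 N and 3.5 N were felt, and released them.
- **Tray:** The cone wheel stands in the +y pocket and the flange lies boss up in the −y pocket. Both were lowered until they touched the floor before release.

**Last checks:** In the top picture, the plug, cone and flange match their seated outlines to within about 1 px (2 mm). The cup's hub shows about 1 px uphill and a little toward the partition, against a 6 mm allowance. The round-nosed plug and straight wheel show no visible movement.

In the last side picture the arm hides the wheels on the rack, so that view could not confirm them. Earlier side views showed them flat on the slope.

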